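# Index the specimen plates and check each with the contact probe

### The arm

A 7-joint arm with a two-finger parallel gripper is mounted at the origin on the work surface. World frame = base frame: x ahead of the robot, y to its left, z up, the work surface at z = 0. Lengths are in m, angles in rad, forces in N, time in s.
With the tool pointing down it reaches from about 0.425 to 0.875 m from the base axis. Payload 8.4 kg.
Tool frame: the origin (TCP) lies on the centre line of the jaws, within the pads' length; the fingertips stand 8 mm ahead of it and the grasp point (between the pads) lies 11 mm behind it (r.tcp_to_tips is the z of the fingertips in the tool frame, in m); z points along the fingers, y is the line along which they close (so a half turn about z gives the same grasp; the last joint's range is limited). The gripper opens to 85 mm and grips with 20 to 120 N. Pads are 22 mm wide; open, the fingers measure 114 mm over their backs; the gripper's body (76 mm by 85 mm) begins 54 mm behind the grasp point. The pads swing forward as they close: fully open they stand 13 mm farther back than shut.
Start: joints at [1.036, 0.333, 0.04, 1.465, -0.013, 1.343, -0.059], TCP at [0.274, -0.589, 0.239] pointing down, gripper open.
Joint ranges: [-2.58, 2.58], [-0.38, 2.09], [-1.3, 1.39], [0.25, 2.4], [-1.5, 4.64], [0.08, 2.09], [-2.65, 2.65]. Speed limits (rad/s): [2.22, 2.22, 2.79, 2.79, 3.14, 3.14, 3.14].

### API

Orientations are given as a unit quaternion [w, x, y, z].
In Python, from station import r, viewer, close_job gives the robot as it stands.
- The arm moves only by the shell command python3 -m pendant 'ROWS' [FORCE]. ROWS is a JSON object of lists of equal length, an entry for each row: "slide": the shift along the tool's x, y, z in cm, a list of three; "yaw": the turn about the tool's z in degrees; "gripper": the finger opening in cm, from 0 to 8.54. In form: {"slide": [[tx, ty, tz], ...], "yaw": [yaw, ...], "gripper": [gripper, ...]}. A call has 1 to 20 rows; each row shifts and turns the commanded pose from where the row before left it, along the tool's axes as they then stand; what a row does not reach is not made up. A row lasts 1/8 s, in which the tool goes at most 62.5 mm and 10.7 degrees, less where a joint would pass 70% of its speed; a pose out of reach is approached as far as the arm can. A call is refused whole if a number of a shift passes 6.25 or a number of a turn 10.7, either way. A call with a gripper value outside its range is refused whole. The fingers move at their own pace and stop on an object; FORCE is the grip in N (left out, the last holds). Time passes only in rows, so rows that do not move let the fingers close. It gives the time, the measured TCP pose, the force, the opening and the grip force at its end, in the units of the state.
- r.get_state(): the state, without advancing time (a new reading comes with each control period).
- viewer.get_image(name): name is "side" or "top" or "wrist"; returns a dict with "color" (420x560x3 uint8, red, green, blue), "range_z" (420x560 float32, m along the optical axis (not along the pixel's ray), 0 where there is no reading), "fx", "fy", "cx", "cy" (pixels), "origin" and "orientation" of the camera in the world. Camera axes: x right, y up, looking along -z (the intrinsics and any distortion apply to the point x, -y, -z); pixel columns grow to the right and rows downward; lengths in m; the calibration is good to about 2 mm. A picture is of the moment at which its call begins.
- close_job(): hands the job in; it is judged then, once.
The state is a dict: "time": time; "q": joint angles; "joint_vel": joint speeds; "joint_torque": joint torques, N m; "ee_pos": TCP position; "tcp_rot": TCP orientation; "ft_force": force on the tool from outside, world axes, zero at the start; "wrist_torque": the same for the moment, N m; "gripper_width": finger opening in m; "finger_force": force on a finger pad.
Only numpy, scipy, OpenCV 4.12 (cv2) and the standard library are available. Lean on these libraries where they do the work, as an engineer would, in place of code of your own. Each camera call takes 0.05 s, during which the arm holds its last target. There are 200 camera calls.

### The job

Turn every specimen plate on the bench on its stand, by pushing the posts at its edge, until its notch faces the stand's pointer. Once all are lined up, take the contact probe from its tray and rest its tip for a full second first on the brass earth stud at the tray's end, then on the brass pad of each plate from the largest down to the smallest, and once more on the stud, without turning any plate out of line. Then lay the probe flat in its tray again and let go, leaving the glass bowl and the clear box beyond the plates where they are.

Things in the scene. Friction and masses are not known exactly. Their poses are not given: they have to be found in the camera images.
- plate_a: largest round steel plate (or absent), 128 mm across, 10 thick; turns endlessly either way on a heavy white stand (3 kg), stays put (about 1.3 N at a post turns it). Origin on the hub axis, underside, 14.5 mm above bench; -x points to its notch. Three black posts, 14 mm diameter, 26 mm above its top, 55 mm from the hub at +90, -90 and 180 deg from the notch
- notch_a (a point): middle of the outer edge of the notch (16 mm wide, 12 mm deep) in the rim of the largest plate, 64 mm from the hub, at the plate's top surface, 24.5 mm above the bench; turns with the plate
- mark_a (a point): point on the stand where the notch point of the largest plate lies when the notch faces the stand's pointer exactly (64 mm from the hub, same height as the notch point); the pointer is a dark steel bar 5 mm wide, 24 mm long, on a tab of the stand just outside the rim, pointing to the hub
- pad_a (a point): centre of the top of the brass test pad (16 mm in diameter, 2 mm high) on the largest plate between hub and notch, 43 mm from the hub, 26.5 mm above the bench
- plate_b: second largest round steel plate (or absent), 108 mm across, 10 thick; turns endlessly either way on a heavy white stand (3 kg), stays put (about 1.6 N at a post turns it). Origin on the hub axis, underside, 14.5 mm above bench; -x points to its notch. Three black posts, 14 mm diameter, 26 mm above its top, 45 mm from the hub at +90, -90 and 180 deg from the notch
- notch_b (a point): middle of the outer edge of the notch (16 mm wide, 12 mm deep) in the rim of the second largest plate, 54 mm from the hub, at the plate's top surface, 24.5 mm above the bench; turns with the plate
- mark_b (a point): point on the stand where the notch point of the second largest plate lies when the notch faces the stand's pointer exactly (54 mm from the hub, same height as the notch point); the pointer is a dark steel bar 5 mm wide, 24 mm long, on a tab of the stand just outside the rim, pointing to the hub
- pad_b (a point): centre of the top of the brass test pad (16 mm in diameter, 2 mm high) on the second largest plate between hub and notch, 33 mm from the hub, 26.5 mm above the bench
- plate_c: third largest round steel plate (or absent), 90 mm across, 10 thick; turns endlessly either way on a heavy white stand (3 kg), stays put (about 1.9 N at a post turns it). Origin on the hub axis, underside, 14.5 mm above bench; -x points to its notch. Three black posts, 14 mm diameter, 26 mm above its top, 36 mm from the hub at +90, -90 and 180 deg from the notch
- notch_c (a point): middle of the outer edge of the notch (16 mm wide, 12 mm deep) in the rim of the third largest plate, 45 mm from the hub, at the plate's top surface, 24.5 mm above the bench; turns with the plate
- mark_c (a point): point on the stand where the notch point of the third largest plate lies when the notch faces the stand's pointer exactly (45 mm from the hub, same height as the notch point); the pointer is a dark steel bar 5 mm wide, 24 mm long, on a tab of the stand just outside the rim, pointing to the hub
- pad_c (a point): centre of the top of the brass test pad (16 mm in diameter, 2 mm high) on the third largest plate between hub and notch, 24 mm from the hub, 26.5 mm above the bench
- plate_d: smallest round steel plate (or absent), 74 mm across, 10 thick; turns endlessly either way on a heavy white stand (3 kg), stays put (about 2.5 N at a post turns it). Origin on the hub axis, underside, 14.5 mm above bench; -x points to its notch. Three black posts, 14 mm diameter, 26 mm above its top, 28 mm from the hub at +90, -90 and 180 deg from the notch
- notch_d (a point): middle of the outer edge of the notch (16 mm wide, 12 mm deep) in the rim of the smallest plate, 37 mm from the hub, at the plate's top surface, 24.5 mm above the bench; turns with the plate
- mark_d (a point): point on the stand where the notch point of the smallest plate lies when the notch faces the stand's pointer exactly (37 mm from the hub, same height as the notch point); the pointer is a dark steel bar 5 mm wide, 24 mm long, on a tab of the stand just outside the rim, pointing to the hub
- pad_d (a point): centre of the top of the brass test pad (16 mm in diameter, 2 mm high) on the smallest plate between hub and notch, 16 mm from the hub, 26.5 mm above the bench
- probe_mid (a point): centre of the grey square handle (120 x 30 x 30 mm) of the loose contact probe, 0.12 kg; +x runs along the handle towards the tip. It lies flat in the tray, tip roughly towards the robot
- probe_tip (a point): centre of the 5 mm radius steel ball at the probe's tip, 130 mm from the handle's centre on the handle's long axis; between handle and ball runs a steel rod, 8 mm in diameter and 70 mm long (its first 8 mm in a collar of 18 mm)
- tray: fixed flat steel tray, 236 mm long (its x axis) and 116 mm wide (y), floor 3 mm thick, walls 3 mm thick and 8 mm high from the bench; origin under its centre at bench level
- bowl: glass bowl, 110 mm across, 50 mm high, beyond the plates; a bystander, origin under its centre
- tank: open clear box, 110 x 80 x 60 mm, beyond the plates; a bystander, origin under its centre
- stud (a point): centre of the top of the brass earth stud (16 mm in diameter, 6 mm high) on a black block 32 x 32 x 14 mm fixed to the tray's near end (its -x end), 135 mm from the tray's centre and 20 mm above the bench
- probe: the whole probe; origin under the middle of the handle, +x towards the tip
Mind the look-alikes: they are no part of the job. Leave any pink or purple look-alike of the part that bears plate_a alone. Of the things shaped like the probe, the grey one is meant.

How it is judged:
On the way, in this order (a step that is already met when the one before it is completed fails the run):
1. every plate present has its notch facing its pointer (within 7 mm at the rim) (horizontal distance between notch_a and mark_a below 0.007 m and horizontal distance between notch_b and mark_b below 0.007 m and horizontal distance between notch_c and mark_c below 0.007 m and horizontal distance between notch_d and mark_d below 0.007 m), for 0.3 s.
2. the probe's tip rests on the earth stud (distance between probe_tip and stud below 0.011 m and contact force between probe and tray above 0.2 N), for 0.8 s.
3. the probe's tip touches the brass pad of the largest plate (if present), its notch still at the pointer (distance between probe_tip and pad_a below 0.011 m and contact force between probe and plate_a above 0.2 N and horizontal distance between notch_a and mark_a below 0.007 m), for 0.8 s.
4. the probe's tip touches the brass pad of the second largest plate (if present), its notch still at the pointer (distance between probe_tip and pad_b below 0.011 m and contact force between probe and plate_b above 0.2 N and horizontal distance between notch_b and mark_b below 0.007 m), for 0.8 s.
5. the probe's tip touches the brass pad of the third largest plate (if present), its notch still at the pointer (distance between probe_tip and pad_c below 0.011 m and contact force between probe and plate_c above 0.2 N and horizontal distance between notch_c and mark_c below 0.007 m), for 0.8 s.
6. the probe's tip touches the brass pad of the smallest plate (if present), its notch still at the pointer (distance between probe_tip and pad_d below 0.011 m and contact force between probe and plate_d above 0.2 N and horizontal distance between notch_d and mark_d below 0.007 m), for 0.8 s.
7. after the last plate the probe's tip rests on the earth stud again (all of step 2), for 0.8 s.
At the end, for the whole second after the job is handed in: every plate present has its notch point within 7 mm of its mark, and the probe lies flat and still with handle centre and tip inside the tray's walls (all of step 1 and x of probe_mid in the frame of tray between -0.115 and 0.115 m and y of probe_mid in the frame of tray between -0.055 and 0.055 m and z of each of probe_mid, probe_tip in the frame of tray below 0.026 m and x of probe_tip in the frame of tray between -0.118 and 0.118 m and y of probe_tip in the frame of tray between -0.058 and 0.058 m and linear speed of probe below 0.02 m/s); the robot touches nothing.
It fails at once if the glass bowl or the clear box is shifted more than 30 mm (distance of any of bowl, tank from where it was at the start of the episode above 0.03 m).
Of stand_a, stand_b, stand_c, stand_d only 3 to 4 are there at a start; the rules pass over those that are not, and their reading is None.
At some moment in a run one of probe may be knocked a few centimetres aside while the robot is not near it.
Once in a run the grip may slacken for a moment while it holds something.
It also fails if it takes over 210 s, if anything falls off the work surface, if the arm or the gripper's body presses on something with over 40 N, if the wrist force passes 120 N, or if a joint passes its speed limit or range.

## Working session

There is one attempt and no reset: what is moved stays moved. The work goes in short steps, Python scripts to look and compute and a shell command to move; the robot and the scene stay as the last step left them, time stands still between calls to the robot, and variables do not carry over. Pictures are saved under pics/ and viewed, at most 14 in all, crops included, and the job is handed in when it is done.

```bash
mkdir -p pics; ls; cat > h.py <<'E'
import numpy as np, cv2, json
from station import r, viewer
from scipy.spatial.transform import Rotation as R
def rot(q): return R.from_quat([q[1],q[2],q[3],q[0]]).as_matrix()
def shot(name,fn=None):
    im=viewer.get_image(name)
    if fn: cv2.imwrite('pics/'+fn,im['color'][:,:,::-1])
    return im
def onplane(im,u,v,z):
    d=np.array([(u-im['cx'])/im['fx'],-(v-im['cy'])/im['fy'],-1.]); M=rot(im['orientation']); o=np.array(im['origin'])
    w=M@d; return o+w*(z-o[2])/w[2]
def proj(im,p):
    c=rot(im['orientation']).T@(np.array(p)-np.array(im['origin']))
    return im['cx']+im['fx']*c[0]/-c[2], im['cy']-im['fy']*c[1]/-c[2]
def cloud(im):
    v,u=np.mgrid[0:420,0:560]; z=im['range_z']
    c=np.stack([(u-im['cx'])/im['fx']*z,-(v-im['cy'])/im['fy']*z,-z],-1)
    return c@rot(im['orientation']).T+np.array(im['origin'])
E
python3 - <<'E'
from h import *
for n in ['top','side']:
    im=shot(n,n+'0.png'); print(n,{k:np.round(im[k],3) for k in im if k not in('color','range_z')},[k for k in im])
s=r.get_state(); print(s['ee_pos'],s['tcp_rot'],s['time'])
E
```

```text
pics
top {'fx': np.float64(471.626), 'fy': np.float64(471.626), 'cx': np.float64(288.033), 'cy': np.float64(201.104), 'origin': array([0.25 , 0.114, 1.44 ]), 'orientation': array([ 0.712,  0.06 , -0.071, -0.696])} ['color', 'range_z', 'fx', 'fy', 'cx', 'cy', 'origin', 'orientation']
side {'fx': np.float64(476.351), 'fy': np.float64(476.351), 'cx': np.float64(278.599), 'cy': np.float64(212.096), 'origin': array([0.331, 1.356, 1.107]), 'orientation': array([-0.074, -0.039,  0.419,  0.904])} ['color', 'range_z', 'fx', 'fy', 'cx', 'cy', 'origin', 'orientation']
[ 0.27420349 -0.58889429  0.23848182] [-7.18300740e-04  9.76354621e-01  2.16173774e-01 -1.95899741e-04] 0.1
```

View pics/top0.png

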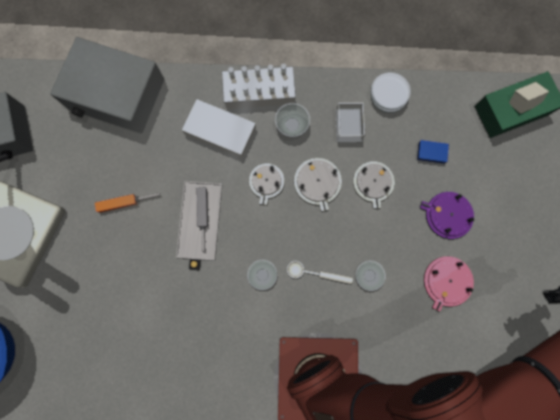

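View pics/side0.png

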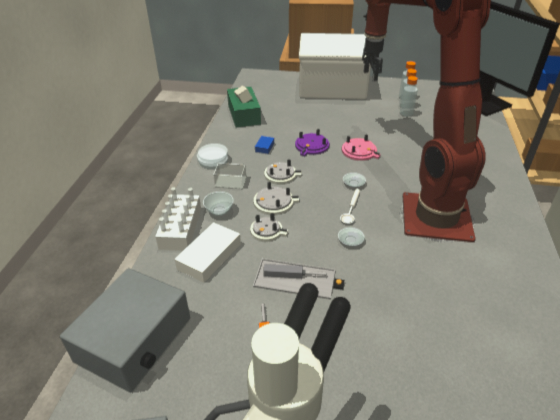

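The top view shows white stands at (266,180), (318,181) and (374,181), with the tray at (200,220), the stud at (195,265) and the grey probe at (203,207). The look-alikes are the pink plate (450,282), the purple plate (450,215) and the orange probe (118,203). The bowl is at (293,121) and the clear box at (350,124). Next I'll take an enlarged crop and measure.

```bash
cat > meas.py <<'E'
from h import *
def plates(im):
    P=cloud(im); c=im['color'].astype(int); out=[]
    hsv=cv2.cvtColor(im['color'],cv2.COLOR_RGB2HSV).astype(int)
    return P,c,hsv
E
python3 - <<'E'
from h import *
im=shot('top'); P=cloud(im)
crop=im['color'][95:280,170:410]
cv2.imwrite('pics/crop1.png',cv2.resize(crop[:,:,::-1],None,fx=3.3,fy=3.2,interpolation=cv2.INTER_CUBIC))
for n,(u,v) in dict(b=(266,180),a=(318,181),c=(374,181),pr=(203,210),bench=(330,230)).items(): print(n,P[v,u],onplane(im,u,v,.0245))
# steel discs via height: plate top 24.5 vs bench 0
m=((P[...,2]>.016)&(P[...,2]<.075)).astype(np.uint8)
m[:, :160]=0; m[:150]=0; m[225:]=0; m[:,410:]=0
n,l,s,ce=cv2.connectedComponentsWithStats(m)
for i in range(1,n):
    if s[i,4]>100:
        cs,_=cv2.findContours((l==i).astype(np.uint8),0,1); (x,y),rad=cv2.minEnclosingCircle(cs[0]); print(s[i],x,y,rad,onplane(im,x,y,.0245),rad*1.42/471)
E
```

```text
b [0.58096253 0.16519869 0.02227546] [0.58044359 0.1651178  0.0245    ]
a [0.58138201 0.00499806 0.02491774] [0.58147977 0.00496597 0.0245    ]
c [ 0.58545213 -0.16761244  0.02685096] [ 0.58600982 -0.16808052  0.0245    ]
pr [0.48150163 0.35248196 0.02829934] [0.48212397 0.35312491 0.0245    ]
bench [ 0.43323049 -0.03516696  0.00307416] [ 0.4305025  -0.03294713  0.0245    ]
[ 296  159   45   52 1437] 318.18902587890625 184.56707763671875 26.088428497314453 [0.57023851 0.00426494 0.0245    ] 0.07865301160549155
[ 354  162   40   46 1048] 375.6944885253906 184.70494079589844 22.707082748413086 [ 0.57442481 -0.17318635  0.0245    ] 0.06845872081262543
[250 164  34  41 754] 267.0 183.9375 20.16204071044922 [0.56812024 0.16166588 0.0245    ] 0.060785770294772584
[197 188  12  37 395] 202.0 206.0 18.681640625 [0.49435368 0.35683534 0.0245    ] 0.05632256833864119
```

View pics/crop1.png

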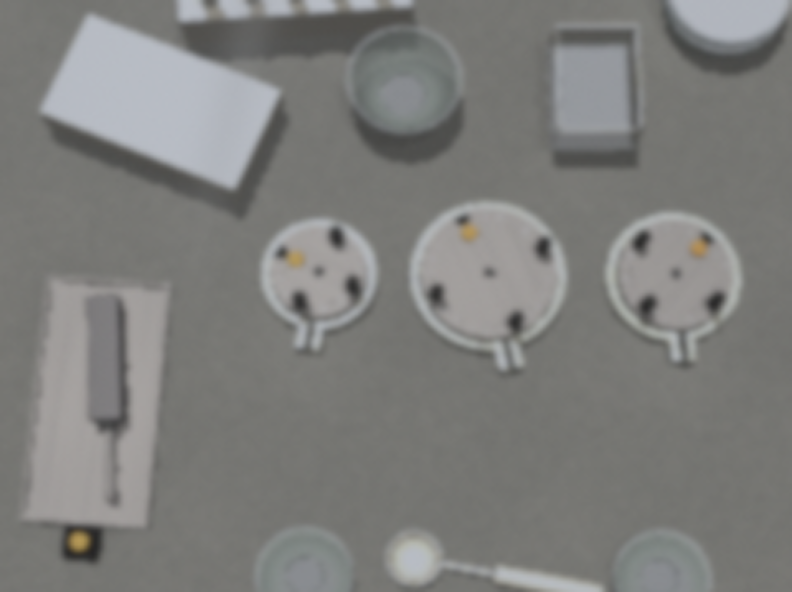

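From the rim sizes, the left plate (about 104 mm over its ring) is plate_c, the middle one (about 141 mm) is plate_a, and the right one (about 122 mm) is plate_b. plate_d is absent. The nearest look-alikes are the pink and purple plates and the orange probe, and all of them are clearly excluded by colour. The crop shows the pads and notches pointing away from the robot and the pointers toward it. Now I'll move above plate_a.

```bash
python3 -m pendant '{"slide":[[3.0,-2.5,-0.7],[3.0,-2.5,-0.7],[3.0,-2.5,-0.7],[3.0,-2.5,-0.7],[3.0,-2.5,-0.7],[3.0,-2.5,-0.7],[3.0,-2.5,-0.7],[3.0,-2.5,-0.7],[3.0,-2.5,-0.7],[3.0,-2.5,-0.7],[3.0,-2.5,-0.7],[3.0,-2.5,-0.7],[3.0,-2.5,-0.7],[3.0,-2.5,-0.7],[3.0,-2.5,-0.7],[3.0,-2.5,-0.7],[0,0,0]],"yaw":[0,0,0,0,0,0,0,0,0,0,0,0,0,0,0,0,0],"gripper":[3,3,3,3,3,3,3,3,3,3,3,3,3,3,3,3,3]}' 
python3 - <<'E'
from h import *
im=shot('wrist','w1.png'); print({k:np.round(im[k],3) for k in im if k not in('color','range_z')}); s=r.get_state(); print(s['q'])
E
```

```text
time: 2.28
ee_pos: [0.5413, -0.0205, 0.3514]
tcp_rot: [-0.001, 0.976, 0.219, 0.0]
ft_force: [-0.1, -0.0, 0.3]
gripper_width: 0.03
finger_force: 0.0
{'fx': np.float64(332.189), 'fy': np.float64(332.189), 'cx': np.float64(276.726), 'cy': np.float64(202.63), 'origin': array([0.617, 0.015, 0.487]), 'orientation': array([ 0.833, -0.138,  0.088, -0.528])}
[ 0.38879018  0.10450551 -0.46623972  1.52559949  0.04662364  1.52286195
 -1.20983334]
```

View pics/w1.png

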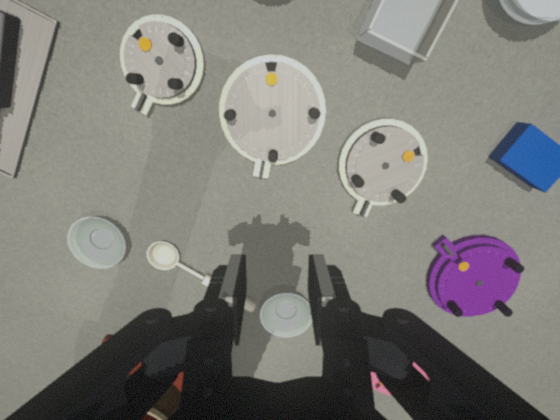

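The wrist view shows all three plates. Hubs are at about (159,61) for c, (272,113) for a and (385,165) for b, and the pads are at (145,44), (271,79) and (408,157). The pointer tabs are at the lower left of each stand.

```bash
cat > meas.py <<'E'
from h import *
RAD=dict(a=(.064,.055,.043),b=(.054,.045,.033),c=(.045,.036,.024))
def blobs(mask,lo):
    n,l,s,ce=cv2.connectedComponentsWithStats(mask.astype(np.uint8)); return [ce[i] for i in range(1,n) if s[i,4]>=lo]
def measure(im,guess,only='abc'):
    hsv=cv2.cvtColor(im['color'],cv2.COLOR_RGB2HSV).astype(int); H,S,V=hsv[...,0],hsv[...,1],hsv[...,2]
    v,u=np.mgrid[0:420,0:560]; d=np.stack([(u-im['cx'])/im['fx'],-(v-im['cy'])/im['fy'],-np.ones_like(u)],-1)@rot(im['orientation']).T
    o=np.array(im['origin'])
    G=lambda z:(o+d*((z-o[2])/d[...,2])[...,None])[...,:2]
    g24,g14,g26=G(.0245),G(.0145),G(.0265); out={}
    yl=(H>12)&(H<30)&(S>110)&(V>90)
    bs=np.array(blobs(yl,6))
    for k in only:
        rp,rq,rpad=RAD[k]; h=np.array(guess[k])
        for _ in range(4):  # hub: dark blob nearest
            rr=np.linalg.norm(g24-h,axis=2); m=(rr<.014)&(V<105)
            if m.sum()<3: break
            h=g24[m].mean(0)
        b=[onplane(im,x,y,.0265)[:2] for x,y in bs]; b=min(b,key=lambda p:abs(np.linalg.norm(p-h)-rpad))
        pa=np.degrees(np.arctan2(*(b-h)[::-1])); 
        rr=np.linalg.norm(g14-h,axis=2); m=(rr>rp+.016)&(rr<rp+.032)&(V>150)&(S<50)
        t=g14[m].mean(0) if m.sum() else np.zeros(2); ta=np.degrees(np.arctan2(*(t-h)[::-1]))
        out[k]=dict(hub=h.round(4),padr=round(np.linalg.norm(b-h),4),notch=round(pa,1),point=round(ta,1),tabr=round(np.linalg.norm(t-h),4),n=int(m.sum()),turn=round((ta-pa+180)%360-180,1))
    return out
E
python3 - <<'E'
from meas import *
im=shot('wrist'); g={k:onplane(im,*p,.0245)[:2] for k,p in dict(c=(159,61),a=(272,113),b=(385,165)).items()}
for k,x in measure(im,g).items(): print(k,x)
im=shot('top'); g={k:onplane(im,*p,.0245)[:2] for k,p in dict(c=(266.7,179.7),a=(318.2,179.7),b=(374.8,180)).items()}
for k,x in measure(im,g).items(): print(k,x)
E
```

```text
a {'hub': array([0.5865, 0.0055]), 'padr': np.float64(0.0449), 'notch': np.float64(29.5), 'point': np.float64(-80.4), 'tabr': np.float64(0.0338), 'n': 2490, 'turn': np.float64(-109.9)}
b {'hub': array([ 0.5898, -0.1691]), 'padr': np.float64(0.032), 'notch': np.float64(-35.0), 'point': np.float64(92.8), 'tabr': np.float64(0.0111), 'n': 2647, 'turn': np.float64(127.8)}
c {'hub': array([0.5842, 0.1677]), 'padr': np.float64(0.024), 'notch': np.float64(62.5), 'point': np.float64(159.8), 'tabr': np.float64(0.0268), 'n': 735, 'turn': np.float64(97.3)}
a {'hub': array([0.5856, 0.0044]), 'padr': np.float64(0.3764), 'notch': np.float64(-102.7), 'point': np.float64(-166.4), 'tabr': np.float64(0.086), 'n': 33, 'turn': np.float64(-63.7)}
b {'hub': array([ 0.5892, -0.1706]), 'padr': np.float64(0.2107), 'notch': np.float64(-114.2), 'point': np.float64(163.9), 'tabr': np.float64(0.6134), 'n': 0, 'turn': np.float64(-81.9)}
c {'hub': array([0.5814, 0.163 ]), 'padr': np.float64(0.3346), 'notch': np.float64(141.3), 'point': np.float64(169.7), 'tabr': np.float64(0.0667), 'n': 36, 'turn': np.float64(28.4)}
```

```bash
python3 - <<'E'
s=open('meas.py').read()
s=s.replace("(V>150)&(S<50)","(V>np.percentile(V[(rr>rp+.016)&(rr<rp+.032)],50)+35)&(S<60)")
open('meas.py','w').write(s)
from meas import *
im=shot('wrist'); g=dict(a=(.586,.005),b=(.5895,-.17),c=(.583,.166))
for k,x in measure(im,g).items(): print(k,x)
for k,p in dict(c=(144,104),a=(261,170),b=(361,208)).items():
    d=onplane(im,*p,.0145)[:2]-np.array(g[k]); print(k,np.degrees(np.arctan2(d[1],d[0])),np.linalg.norm(d))
im=shot('top')
for k,x in measure(im,g).items(): print(k,x)
E
```

```text
a {'hub': array([0.586, 0.005]), 'padr': np.float64(0.0457), 'notch': np.float64(29.7), 'point': np.float64(-168.4), 'tabr': np.float64(0.085), 'n': 82, 'turn': np.float64(161.8)}
b {'hub': array([ 0.5895, -0.17  ]), 'padr': np.float64(0.0316), 'notch': np.float64(-34.1), 'point': np.float64(-178.0), 'tabr': np.float64(0.0754), 'n': 57, 'turn': np.float64(-144.0)}
c {'hub': array([0.5837, 0.1671]), 'padr': np.float64(0.0248), 'notch': np.float64(62.6), 'point': np.float64(173.6), 'tabr': np.float64(0.0667), 'n': 87, 'turn': np.float64(111.0)}
c -179.77811876358135 0.06031744831701886
a -165.1907349044198 0.08292876776631124
b -174.61613278741316 0.07401044979419875
a {'hub': array([0.586, 0.005]), 'padr': np.float64(0.3771), 'notch': np.float64(-102.7), 'point': np.float64(-166.5), 'tabr': np.float64(0.0857), 'n': 21, 'turn': np.float64(-63.8)}
b {'hub': array([ 0.5895, -0.17  ]), 'padr': np.float64(0.2114), 'notch': np.float64(-114.2), 'point': np.float64(163.9), 'tabr': np.float64(0.6135), 'n': 0, 'turn': np.float64(-81.9)}
c {'hub': array([0.583, 0.166]), 'padr': np.float64(0.334), 'notch': np.float64(141.9), 'point': np.float64(172.4), 'tabr': np.float64(0.0666), 'n': 19, 'turn': np.float64(30.5)}
```

```bash
python3 -m pendant '{"slide":[[-0.3,0,2.5],[0,0,2.5],[0,0,2.5],[0,0,2.5],[0,0,2.5],[0,0,2.5],[0,0,2.5],[0,0,2.5],[0,0,2.5],[0,0,2.5],[0,0,0],[0,0,0]],"yaw":[-4.4,0,0,0,0,0,0,0,0,0,0,0],"gripper":[4,4,4,4,4,4,4,4,4,4,4,4]}' 
python3 - <<'E'
from meas import *
im=shot('wrist','w2.png'); 
hsv=cv2.cvtColor(im['color'],cv2.COLOR_RGB2HSV)
for p in [(.5382,-.0222)]:
    print(proj(im,(*p,.0505)),proj(im,(*p,.0245)))
E
```

```text
time: 4.03
ee_pos: [0.5383, -0.0258, 0.1023]
tcp_rot: [0.0, 0.967, 0.253, 0.0]
ft_force: [0.1, 0.5, 0.4]
gripper_width: 0.0401
finger_force: 0.0
(np.float64(270.942787624444), np.float64(231.04434397450925)) (np.float64(271.5444390114194), np.float64(215.75360126533027))
```

View pics/w2.png

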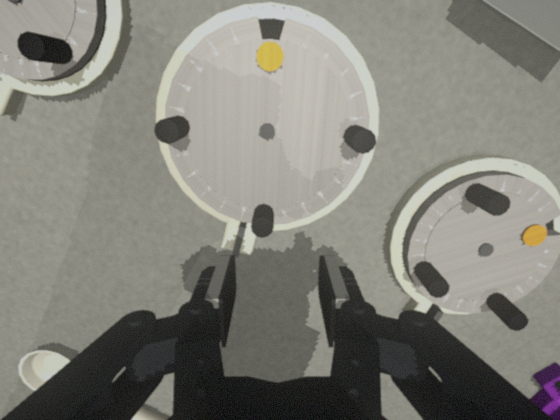

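Plate_a fills the view: hub (267,131), pad (270,56), near post (262,218) and pointer (242,240), so the post is a few millimetres left of where I predicted. I'll refine it.

```bash
cat >> meas.py <<'E'
def tool(pt):
    s=r.get_state(); d=np.array([*pt,0])-np.array([*s['ee_pos'][:2],0]); return (rot(s['tcp_rot']).T@d*100).round(2), np.degrees(np.arctan2(*rot(s['tcp_rot'])[1::-1,0])).round(1), s['ee_pos'].round(4)
def show(g,k,name='wrist',fn=None):
    im=shot(name,fn); m=measure(im,g,k)[k]; a=np.radians(m['notch']); print(k,m)
    for off in (90,-90,180):
        t=a+np.radians(off); p=m['hub']+RAD[k][1]*np.array([np.cos(t),np.sin(t)]); print(' post',off,'az',round(np.degrees(t),1),p.round(4),'tool cm',tool(p)[0],'pix',np.round(proj(im,(*p,.0505))))
    print(tool(m['hub'])); return im,m
E
python3 - <<'E'
from meas import *
im,m=show(dict(a=(.586,.005)),'a')
for n,p,z in [('posttop',(262,226),.0505),('postbase',(262,210),.0245),('pointer tip',(243,228),.02),('ptr end',(235,248),.02),('notch',(271,21),.0245)]:
    q=onplane(im,*p,z)[:2]; d=q-m['hub']; print(n,q.round(4),np.degrees(np.arctan2(d[1],d[0])).round(1),np.linalg.norm(d).round(4),tool(q)[0])
print(r.get_state()['q'].round(2))
E
```

```text
a {'hub': array([0.586, 0.005]), 'padr': np.float64(0.0455), 'notch': np.float64(29.8), 'point': np.float64(-167.1), 'tabr': np.float64(0.084), 'n': 184, 'turn': np.float64(163.2)}
 post 90 az 119.8 [0.5587 0.0527] tool cm [ 5.58 -5.84  0.  ] pix [172. 142.]
 post -90 az -60.2 [ 0.6133 -0.0427] tool cm [5.66 5.16 0.01] pix [368. 140.]
 post 180 az 209.8 [ 0.5383 -0.0223] tool cm [ 0.12 -0.3  -0.  ] pix [271. 231.]
(array([ 5.62, -0.34,  0.01]), np.float64(29.3), array([ 0.5387, -0.0255,  0.1026]))
posttop [ 0.5387 -0.0157] -156.3 0.0517 [ 0.48 -0.85 -0.  ]
postbase [ 0.5389 -0.0144] -157.6 0.0509 [ 0.57 -0.96 -0.  ]
pointer tip [ 0.5188 -0.0097] -167.6 0.0688 [-0.96 -2.35 -0.  ]
ptr end [ 0.502  -0.0119] -168.6 0.0857 [-2.54 -2.98 -0.01]
notch [0.6426 0.0361] 28.8 0.0645 [12.07 -0.28  0.02]
[ 0.37  0.26 -0.46  1.88  0.14  1.03 -1.21]
```

```bash
python3 - <<'E'
from meas import *
im=shot('wrist'); V=im['color'].max(2); print(V[131,267],V[131,290])
P=lambda u,v,z:onplane(im,u,v,z)[:2]
h=P(267,131,.0245); print('hub',h,tool(h)[0])
for n,p in [('pad',P(270,56,.0265)),('notch',P(271,21,.0245)),('postL',P(172,129+4,.038)),('postR',P(359,139,.038)),('post0',P(262.5,219,.038)),('ptr',P(243,228,.0145))]:
    d=p-h; print(n,p.round(4),np.degrees(np.arctan2(d[1],d[0])).round(1),np.linalg.norm(d).round(4))
E
```

```text
113 189
hub [0.58725023 0.00833643] [ 5.89 -0.56  0.01]
pad [0.6261 0.0277] 26.4 0.0434
notch [0.6426 0.0362] 26.7 0.062
postL [0.5602 0.0573] 118.9 0.056
postR [ 0.6116 -0.0414] -63.9 0.0553
post0 [ 0.5383 -0.0157] -153.9 0.0545
ptr [ 0.5165 -0.0103] -165.3 0.0731
```

```bash
sed -i 's/(V<105)/(V<np.median(V[rr<.014])-45)/' meas.py; python3 -m pendant '{"slide":[[0,0,0],[0.35,-0.85,0],[0,0,2],[0,0,2],[0,0,1.5],[0,0,1],[0,0,0],[0,0,0],[0,0,0],[0,0,0]],"yaw":[2.8,0,0,0,0,0,0,0,0,0],"gripper":[4,4,4,4,4,4,4,1.9,1.9,1.9]}' 
python3 - <<'E'
from meas import *
im,m=show(dict(a=(.5873,.0083)),'a',fn='w3.png')
E
```

```text
time: 5.42
ee_pos: [0.5375, -0.0162, 0.0367]
tcp_rot: [0.0, 0.973, 0.23, 0.0]
ft_force: [0.1, 0.2, 0.7]
gripper_width: 0.0193
finger_force: 0.0
a {'hub': array([0.5866, 0.0082]), 'padr': np.float64(0.0435), 'notch': np.float64(26.4), 'point': np.float64(-179.2), 'tabr': np.float64(0.5867), 'n': 0, 'turn': np.float64(154.4)}
 post 90 az 116.4 [0.5621 0.0575] tool cm [ 5.5  -5.48  0.  ] pix [129. 171.]
 post -90 az -63.6 [ 0.6111 -0.0411] tool cm [5.47 5.52 0.  ] pix [423. 172.]
 post 180 az 206.4 [ 0.5373 -0.0163] tool cm [-0.01  0.   -0.  ] pix [276. 297.]
(array([5.49, 0.02, 0.  ]), np.float64(26.6), array([ 0.5374, -0.0162,  0.0366]))
```

View pics/w3.png

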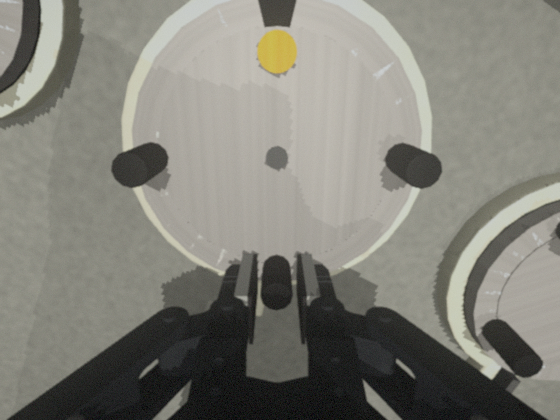

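The near post sits centred between the fingers at (276,283). I'll try one arc row first to see the slide convention.

```bash
python3 -m pendant '{"slide":[[0.08,0.96,0],[0,0,0],[0,0,0]],"yaw":[-10,0,0],"gripper":[1.9,1.9,1.9]}' 
python3 - <<'E'
from meas import *
print(tool((.5866,.0082)))
im,m=show(dict(a=(.5866,.0082)),'a')
E
```

```text
time: 5.85
ee_pos: [0.5421, -0.0243, 0.0363]
tcp_rot: [-0.0, 0.95, 0.312, -0.0]
ft_force: [0.0, 0.3, 0.1]
gripper_width: 0.0187
finger_force: 0.0
(array([ 5.51,  0.02, -0.  ]), np.float64(36.3), array([ 0.5421, -0.0243,  0.0363]))
a {'hub': array([0.5866, 0.0082]), 'padr': np.float64(0.0435), 'notch': np.float64(35.0), 'point': np.float64(-179.2), 'tabr': np.float64(0.5867), 'n': 0, 'turn': np.float64(145.8)}
 post 90 az 125.0 [0.5551 0.0533] tool cm [ 5.63 -5.46  0.  ] pix [128. 167.]
 post -90 az -55.0 [ 0.6181 -0.0369] tool cm [ 5.37  5.53 -0.  ] pix [423. 174.]
 post 180 az 215.0 [ 0.5415 -0.0233] tool cm [ 0.  -0.1  0. ] pix [273. 297.]
(array([ 5.5 ,  0.03, -0.  ]), np.float64(36.4), array([ 0.5421, -0.0242,  0.0363]))
```

```bash
python3 -m pendant '{"slide":[[0.08,0.96,0],[0.08,0.96,0],[0.08,0.96,0],[0.08,0.96,0],[0.08,0.96,0],[0.08,0.96,0],[0.08,0.96,0],[0.08,0.96,0],[0.08,0.96,0],[0.08,0.96,0],[0.08,0.96,0],[0.08,0.96,0],[0.08,0.96,0],[0.08,0.96,0],[0.08,0.96,0],[0,0,0],[0,0,0]],"yaw":[-10,-10,-10,-10,-10,-10,-10,-10,-10,-10,-10,-10,-10,-10,-10,0,0],"gripper":[1.9,1.9,1.9,1.9,1.9,1.9,1.9,1.9,1.9,1.9,1.9,1.9,1.9,1.9,1.9,1.9,1.9]}' 
python3 - <<'E'
from meas import *
print(tool((.5866,.0082)),r.get_state()['q'].round(2))
im,m=show(dict(a=(.5866,.0082)),'a',fn='w4.png')
E
```

```text
time: 8.02
ee_pos: [0.6416, 0.0143, 0.0362]
tcp_rot: [-0.0, -0.055, 0.998, -0.0]
ft_force: [-0.2, -0.6, -0.3]
gripper_width: 0.0191
finger_force: 0.0
(array([ 5.54, -0.01,  0.  ]), np.float64(-173.7), array([0.6416, 0.0143, 0.0362])) [ 0.59  0.69 -0.93  1.65  0.6   1.12  1.17]
a {'hub': array([0.5872, 0.0084]), 'padr': np.float64(0.0434), 'notch': np.float64(-175.1), 'point': np.float64(-179.2), 'tabr': np.float64(0.5872), 'n': 0, 'turn': np.float64(-4.1)}
 post 90 az -85.1 [ 0.5919 -0.0464] tool cm [ 5.61 -5.47  0.  ] pix [129. 166.]
 post -90 az -265.1 [0.5825 0.0632] tool cm [ 5.34  5.53 -0.  ] pix [425. 173.]
 post 180 az 4.9 [0.642  0.0131] tool cm [-0.02 -0.11  0.  ] pix [274. 296.]
(array([5.48, 0.03, 0.  ]), np.float64(-173.7), array([0.6417, 0.0142, 0.0363]))
```

View pics/w4.png

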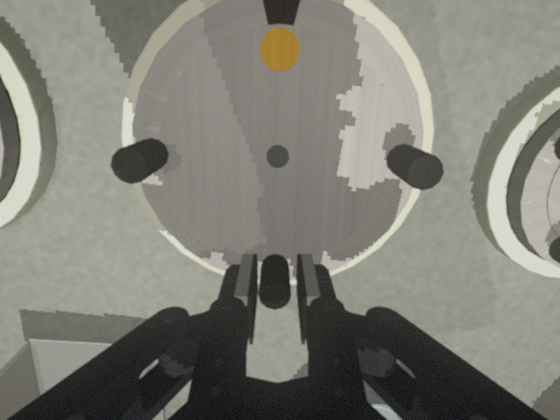

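Plate_a has turned with the post and its pad is at (280,49), with the pointer just out of view beyond the notch. It needs about 10° more.

```bash
python3 -m pendant '{"slide":[[0.02,0.48,0],[0.02,0.48,0],[0,0,0],[0,-0.1,0],[0,0,-2],[0,0,-3],[0,0,-4],[0,0,-4],[0,0,-4],[-3,0,-4],[-3,0,-4],[0,0,0],[0,0,0]],"yaw":[-5,-5,0,0,0,0,0,0,0,0,0,0,0],"gripper":[1.9,1.9,1.9,1.9,3,3,3,3,3,3,3,3,3]}' 
python3 - <<'E'
from meas import *
print(r.get_state()['q'].round(2))
im,m=show(dict(a=(.5869,.0083)),'a',fn='w5.png')
E
```

```text
time: 9.7
ee_pos: [0.6972, 0.0405, 0.2867]
tcp_rot: [0.0, -0.144, 0.99, 0.0]
ft_force: [-1.1, -0.4, -1.4]
gripper_width: 0.0298
finger_force: 0.0
[ 0.51  0.61 -1.04  1.21  0.52  1.58  1.42]
a {'hub': array([0.5869, 0.0086]), 'padr': np.float64(0.0429), 'notch': np.float64(-166.3), 'point': np.float64(-179.2), 'tabr': np.float64(0.587), 'n': 0, 'turn': np.float64(-12.8)}
 post 90 az -76.3 [ 0.5999 -0.0448] tool cm [ 1.171e+01 -5.370e+00  1.000e-02] pix [224.  53.]
 post -90 az -256.3 [0.5739 0.062 ] tool cm [1.116e+01 5.620e+00 1.000e-02] pix [331.  59.]
 post 180 az 13.7 [0.6403 0.0216] tool cm [ 5.95 -0.15  0.01] pix [275. 111.]
(array([1.144e+01, 1.300e-01, 1.000e-02]), np.float64(-163.4), array([0.6969, 0.04  , 0.2861]))
```

View pics/w5.png

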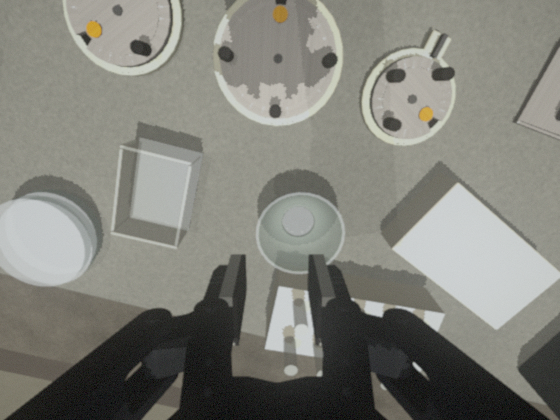

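The view shows a's pad at (280,14) and its notch at the image edge, with c's plate at (410,97) and b's at (118,10). Plate_a's notch reads −166°, against a pointer at about −165°. I'll do plate_b next because its clockwise turn unwinds the wrist.

```bash
python3 -m pendant '{"slide":[[0,0,0],[0,0,0],[0,0,0],[0,0,0],[0,0,0],[-1.8,-3.9,1],[-1.8,-3.9,1],[-1.8,-3.9,1],[-1.8,-3.9,1],[-1.8,-3.9,1],[-1.8,-3.9,1],[0,0,0],[0,0,0]],"yaw":[10.2,10.2,10.2,10.2,10.2,0,0,0,0,0,0,0,0],"gripper":[4,4,4,4,4,4,4,4,4,4,4,4,4]}' 
python3 - <<'E'
from meas import *
print(r.get_state()['q'].round(2))
im,m=show(dict(b=(.5895,-.17)),'b',fn='w6.png')
E
```

```text
time: 11.38
ee_pos: [0.6536, -0.2137, 0.2259]
tcp_rot: [-0.001, 0.296, 0.955, 0.0]
ft_force: [0.1, 0.6, -0.6]
gripper_width: 0.0401
finger_force: 0.0
[ 0.81  0.55 -0.84  1.34  0.4   1.42  0.96]
b {'hub': array([ 0.5903, -0.1666]), 'padr': np.float64(0.0329), 'notch': np.float64(-40.0), 'point': np.float64(-174.1), 'tabr': np.float64(0.0761), 'n': 280, 'turn': np.float64(-134.1)}
 post 90 az 50.0 [ 0.6192 -0.1321] tool cm [7.43 4.69 0.01] pix [330.  99.]
 post -90 az -130.0 [ 0.5614 -0.2011] tool cm [ 8.31 -4.27  0.  ] pix [229.  89.]
 post 180 az 140.0 [ 0.5558 -0.1377] tool cm [1.235e+01 6.500e-01 1.000e-02] pix [285.  38.]
(array([7.87, 0.21, 0.01]), np.float64(145.6), array([ 0.6541, -0.2128,  0.2263]))
```

View pics/w6.png

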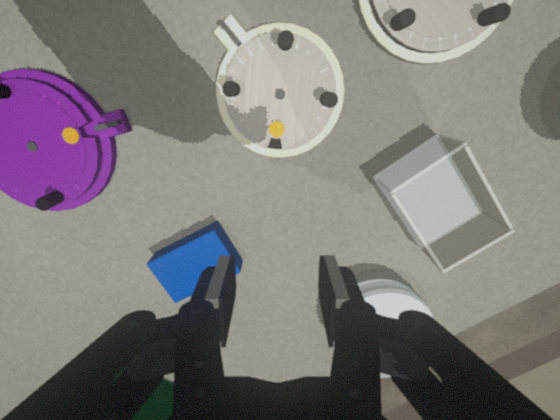

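Plate_b is in view: hub (280,94), pad (277,129), far post (285,40) and pointer tab at (233,35). The predicted post position matches the image. I'll go straight down around the far post.

```bash
python3 -m pendant '{"slide":[[3.1,0.16,0],[3.1,0.16,0],[3.1,0.16,0],[3.05,0.17,0],[0,0,0],[0,0,2.5],[0,0,2.5],[0,0,2.5],[0,0,2.5],[0,0,2.5],[0,0,2.5],[0,0,2],[0,0,1.5],[0,0,0.5],[0,0,0],[0,0,0],[0,0,0],[0,0,0]],"yaw":[0,0,0,0,5.6,0,0,0,0,0,0,0,0,0,0,0,0,0],"gripper":[4,4,4,4,4,4,4,4,4,4,4,4,4,4,4,1.9,1.9,1.9]}' 
python3 - <<'E'
from meas import *
s=r.get_state();print(s['q'].round(2),tool((.5903,-.1666)),tool((.5558,-.1377))[0])
im=shot('wrist','w7.png')
E
```

```text
time: 13.68
ee_pos: [0.5564, -0.1389, 0.0367]
tcp_rot: [0.0, 0.342, 0.94, -0.0]
ft_force: [0.4, -0.8, 0.6]
gripper_width: 0.019
finger_force: 0.0
[ 0.83  0.51 -0.82  1.83  0.44  0.99  0.71] (array([-4.38,  0.06,  0.  ]), np.float64(140.0), array([ 0.5564, -0.1389,  0.0367])) [ 0.12  0.06 -0.  ]
```

View pics/w7.png

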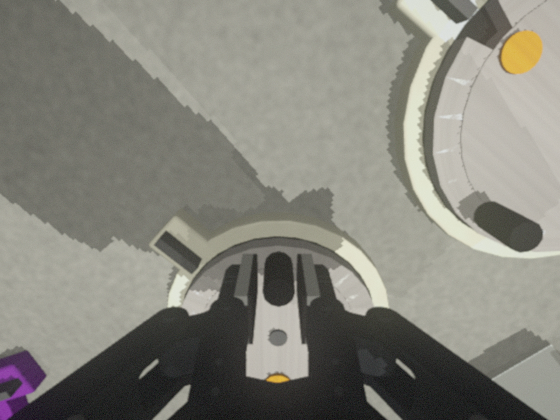

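The post is caged at (278,278), and at upper right plate_a's notch lines up with its pointer. Turning plate_b now.

```bash
python3 -m pendant '{"slide":[[-0.07,0.78,0],[-0.07,0.78,0],[-0.07,0.78,0],[-0.07,0.78,0],[-0.07,0.78,0],[-0.07,0.78,0],[-0.07,0.78,0],[-0.07,0.78,0],[-0.07,0.78,0],[-0.07,0.78,0],[-0.07,0.78,0],[-0.07,0.78,0],[-0.07,0.78,0],[-0.02,0.45,0],[0,0,0],[0,0,0]],"yaw":[10,10,10,10,10,10,10,10,10,10,10,10,10,5.5,0,0],"gripper":[1.9,1.9,1.9,1.9,1.9,1.9,1.9,1.9,1.9,1.9,1.9,1.9,1.9,1.9,1.9,1.9]}' 
python3 - <<'E'
from meas import *
s=r.get_state();print(s['q'].round(2),tool((.5903,-.1666)))
E
```

```text
time: 15.72
ee_pos: [0.6355, -0.1644, 0.0364]
tcp_rot: [0.0, 0.999, 0.04, 0.0]
ft_force: [0.2, 0.1, -0.7]
gripper_width: 0.0192
finger_force: 0.0
[ 0.41  0.53 -0.3   1.64  0.18  1.   -1.44] (array([-4.52, -0.14, -0.  ]), np.float64(4.6), array([ 0.6355, -0.1644,  0.0364]))
```

```bash
python3 -m pendant '{"slide":[[0,-0.15,0],[0,0,-2],[0,0,-4],[0,0,-4],[-3.1,0,-4],[-3.1,0,-4],[-3.1,0,0],[-3.1,0,0],[0,0,0],[0,0,0]],"yaw":[0,0,0,0,0,0,0,0,0,0],"gripper":[1.9,3,3,3,4,4,4,4,4,4]}' 
python3 - <<'E'
from meas import *
im,m=show(dict(b=(.5903,-.1666)),'b',fn='w8.png')
print(measure(im,dict(a=(.5869,.0085)),'a'),r.get_state()['q'].round(2))
E
```

```text
time: 16.98
ee_pos: [0.5124, -0.1726, 0.2175]
tcp_rot: [0.0, 0.999, 0.039, 0.001]
ft_force: [0.1, 0.3, -0.5]
gripper_width: 0.0398
finger_force: 0.0
b {'hub': array([ 0.5904, -0.1665]), 'padr': np.float64(0.0328), 'notch': np.float64(-174.7), 'point': np.float64(-173.9), 'tabr': np.float64(0.0762), 'n': 193, 'turn': np.float64(0.8)}
 post 90 az -84.7 [ 0.5946 -0.2113] tool cm [7.87 4.52 0.01] pix [328.  96.]
 post -90 az -264.7 [ 0.5862 -0.1217] tool cm [ 7.75 -4.48  0.01] pix [225.  97.]
 post 180 az 5.3 [ 0.6352 -0.1623] tool cm [12.31 -0.04  0.02] pix [276.  39.]
(array([7.81, 0.02, 0.01]), np.float64(4.5), array([ 0.5125, -0.1724,  0.2171]))
{'a': {'hub': array([0.587 , 0.0089]), 'padr': np.float64(0.0429), 'notch': np.float64(-166.0), 'point': np.float64(-163.4), 'tabr': np.float64(0.0862), 'n': 134, 'turn': np.float64(2.7)}} [ 0.54  0.14 -0.32  1.75  0.05  1.25 -1.29]
```

View pics/w8.png

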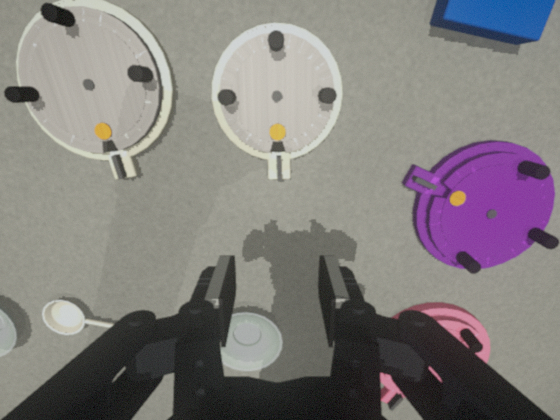

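Plate_b is aligned to within 1° (pad (278,131), pointer (279,165)) and plate_a to within 3°. On to plate_c.

```bash
python3 -m pendant '{"slide":[[0.92,-4.4,0],[0.92,-4.4,0],[0.92,-4.4,0],[0.92,-4.4,0],[0.92,-4.4,0],[0.92,-4.4,0],[0,0,0],[0,0,0],[0,0,0],[0,0,0],[0,0,0],[0,0,0],[0,0,0],[0,0,0]],"yaw":[0,0,0,0,0,0,-9.7,-9.7,-9.7,-9.7,-9.7,-9.7,0,0],"gripper":[4,4,4,4,4,4,4,4,4,4,4,4,4,4]}' 
python3 - <<'E'
from meas import *
im,m=show(dict(c=(.5837,.167)),'c',fn='w9.png')
print(r.get_state()['q'].round(2))
E
```

```text
time: 18.77
ee_pos: [0.5463, 0.0951, 0.2163]
tcp_rot: [-0.0, 0.855, 0.519, 0.0]
ft_force: [0.2, 0.4, -0.0]
gripper_width: 0.0399
finger_force: 0.0
c {'hub': array([0.5842, 0.1672]), 'padr': np.float64(0.0242), 'notch': np.float64(63.8), 'point': np.float64(172.2), 'tabr': np.float64(0.067), 'n': 211, 'turn': np.float64(108.5)}
 post 90 az 153.8 [0.5519 0.1831] tool cm [ 8.07 -3.57  0.  ] pix [235.  93.]
 post -90 az -26.2 [0.6165 0.1513] tool cm [8.23 3.63 0.  ] pix [318.  91.]
 post 180 az 243.8 [0.5683 0.1349] tool cm [4.55 0.11 0.  ] pix [277. 134.]
(array([8.15, 0.03, 0.  ]), np.float64(62.5), array([0.5463, 0.095 , 0.2163]))
[ 0.3   0.21 -0.63  1.71  0.13  1.27 -0.84]
```

View pics/w9.png

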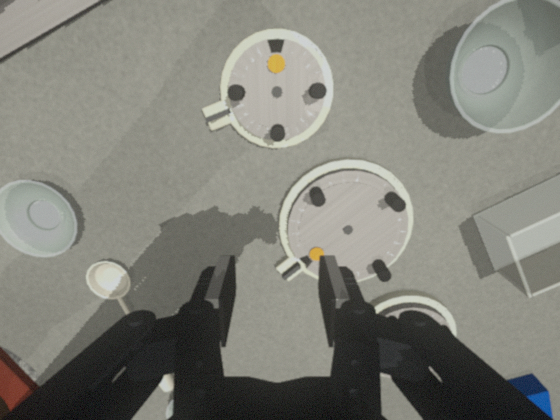

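Plate_c is in view: hub (277,92), near post (277,133) and pointer tab (217,115). It needs +108.5°.

```bash
python3 -m pendant '{"slide":[[2.3,0.05,0],[2.25,0.05,0],[0,0,2.5],[0,0,2.5],[0,0,2.5],[0,0,2.5],[0,0,2.5],[0,0,2.5],[0,0,1.5],[0,0,1],[0,0,0.5],[0,0,0],[0,0,0],[0,0,0],[0,0,0]],"yaw":[-1.3,0,0,0,0,0,0,0,0,0,0,0,0,0,0],"gripper":[4,4,4,4,4,4,4,4,4,4,4,4,1.9,1.9,1.9]}'
python3 - <<'E'
from meas import *
im,m=show(dict(c=(.5842,.1672)),'c')
E
```

```text
time: 20.7
ee_pos: [0.5676, 0.1349, 0.0366]
tcp_rot: [0.0, 0.848, 0.53, 0.0]
ft_force: [0.0, -0.8, 0.5]
gripper_width: 0.0187
finger_force: 0.0
c {'hub': array([0.584 , 0.1669]), 'padr': np.float64(0.0246), 'notch': np.float64(63.8), 'point': np.float64(171.3), 'tabr': np.float64(0.067), 'n': 637, 'turn': np.float64(107.4)}
 post 90 az 153.8 [0.5517 0.1828] tool cm [ 3.6  -3.53 -0.  ] pix [185. 218.]
 post -90 az -26.2 [0.6163 0.151 ] tool cm [3.58 3.67 0.  ] pix [369. 218.]
 post 180 az 243.8 [0.5681 0.1346] tool cm [-0.01  0.06  0.  ] pix [277. 296.]
(array([3.59, 0.07, 0.  ]), np.float64(64.0), array([0.5676, 0.135 , 0.0365]))
```

```bash
python3 -m pendant '{"slide":[[0.055,0.625,0],[0.055,0.625,0],[0.055,0.625,0],[0.055,0.625,0],[0.055,0.625,0],[0.055,0.625,0],[0.055,0.625,0],[0.055,0.625,0],[0.055,0.625,0],[0.055,0.625,0],[0.055,0.625,0],[0,0,0],[0,0,0]],"yaw":[-10,-10,-10,-10,-10,-10,-10,-10,-10,-10,-10,0,0],"gripper":[1.9,1.9,1.9,1.9,1.9,1.9,1.9,1.9,1.9,1.9,1.9,1.9,1.9]}'
python3 - <<'E'
from meas import *
im,m=show(dict(c=(.584,.1669)),'c')
E
```

```text
time: 22.38
ee_pos: [0.619, 0.1633, 0.0363]
tcp_rot: [-0.0, 0.055, 0.999, 0.0]
ft_force: [0.2, -1.6, -0.0]
gripper_width: 0.0187
finger_force: 0.3
c {'hub': array([0.5847, 0.1671]), 'padr': np.float64(0.0247), 'notch': np.float64(168.6), 'point': np.float64(166.0), 'tabr': np.float64(0.0657), 'n': 380, 'turn': np.float64(-2.7)}
 post 90 az 258.6 [0.5776 0.1318] tool cm [ 3.77 -3.58  0.  ] pix [185. 212.]
 post -90 az 78.6 [0.5918 0.2024] tool cm [3.12 3.59 0.  ] pix [368. 227.]
 post 180 az 348.6 [0.62 0.16] tool cm [-0.14 -0.32 -0.  ] pix [269. 298.]
(array([3.45, 0.  , 0.  ]), np.float64(173.8), array([0.619 , 0.1634, 0.0363]))
```

```bash
python3 -m pendant '{"slide":[[0,0.17,0],[0,0,0],[0,-0.15,0],[0,0,-2],[0,0,-4],[0,0,-4],[0,0,-4],[-3,-3.5,-4],[-3,-3.5,0],[0,-3.5,0],[0,-3.5,0],[0,0,0],[0,0,0]],"yaw":[-2.5,0,0,0,0,0,0,0,0,0,0,0,0],"gripper":[1.9,1.9,1.9,3,3,4,5,6,6,6,6,6,6]}'
python3 - <<'E'
from meas import *
s=r.get_state();print(s['q'].round(2),tool((.58,.167)))
im=shot('wrist','w10.png')
for k,g in dict(a=(.587,.0088),b=(.5903,-.1666),c=(.5845,.167)).items():
    im=viewer.get_image('top'); print(k,measure(im,{k:g},k)[k])
im=shot('top','top2.png')
E
```

```text
time: 24.05
ee_pos: [0.6703, 0.0214, 0.2176]
tcp_rot: [0.001, 0.031, 1.0, 0.0]
ft_force: [-1.0, -0.2, -0.0]
gripper_width: 0.0599
finger_force: 0.0
[ 0.59  0.59 -1.03  1.4   0.5   1.43  1.08] (array([ 9.91, 13.98,  0.  ]), np.float64(176.5), array([0.6703, 0.0214, 0.2176]))
a {'hub': array([0.587 , 0.0088]), 'padr': np.float64(0.0452), 'notch': np.float64(-164.1), 'point': np.float64(-179.1), 'tabr': np.float64(0.5871), 'n': 0, 'turn': np.float64(-15.1)}
b {'hub': array([ 0.5903, -0.1666]), 'padr': np.float64(0.1696), 'notch': np.float64(106.0), 'point': np.float64(164.2), 'tabr': np.float64(0.6134), 'n': 0, 'turn': np.float64(58.2)}
c {'hub': array([0.5826, 0.1642]), 'padr': np.float64(0.1722), 'notch': np.float64(-103.1), 'point': np.float64(170.8), 'tabr': np.float64(0.0664), 'n': 19, 'turn': np.float64(-86.1)}
```

View pics/w10.png

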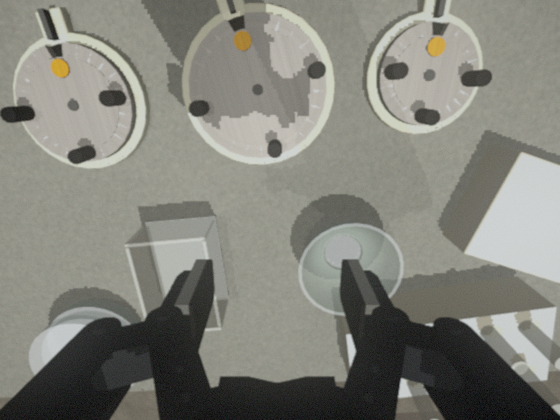

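All three pads line up with their pointers (tops at (60,68), (243,40) and (436,45)). I slid the wrong way in y without touching anything. Now to the tray.

```bash
python3 - <<'E'
from meas import *
im=shot('wrist')
for k,g in dict(a=(.587,.0088),b=(.5903,-.1666),c=(.5845,.167)).items(): print(k,measure(im,{k:g},k)[k])
E
python3 -m pendant '{"slide":[[1.4,4.1,-0.5],[1.4,4.1,-0.5],[1.4,4.1,-0.5],[1.4,4.1,-0.5],[1.4,4.1,-0.5],[1.4,4.1,-0.5],[1.4,4.1,-0.5],[1.4,4.1,-0.5],[0,0,0],[0,0,0]],"yaw":[0,0,0,0,0,0,0,0,0,0],"gripper":[6,6,6,6,6,6,6,6,6,6]}'
python3 - <<'E'
from meas import *
im=shot('wrist','w11.png'); print(r.get_state()['q'].round(2))
E
```

```text
a {'hub': array([0.5871, 0.0083]), 'padr': np.float64(0.0431), 'notch': np.float64(-166.7), 'point': np.float64(-179.2), 'tabr': np.float64(0.5871), 'n': 0, 'turn': np.float64(-12.5)}
b {'hub': array([ 0.5903, -0.1671]), 'padr': np.float64(0.0329), 'notch': np.float64(-176.1), 'point': np.float64(-177.6), 'tabr': np.float64(0.0761), 'n': 180, 'turn': np.float64(-1.6)}
c {'hub': array([0.5842, 0.1677]), 'padr': np.float64(0.0239), 'notch': np.float64(172.7), 'point': np.float64(173.6), 'tabr': np.float64(0.0618), 'n': 41, 'turn': np.float64(0.9)}
time: 25.6
ee_pos: [0.5789, 0.3544, 0.2562]
tcp_rot: [0.0, 0.031, 1.0, -0.0]
ft_force: [0.4, -0.4, -0.7]
gripper_width: 0.0602
finger_force: 0.0
[ 0.06  0.59 -1.05  1.32  0.5   1.51  0.57]
```

View pics/w11.png

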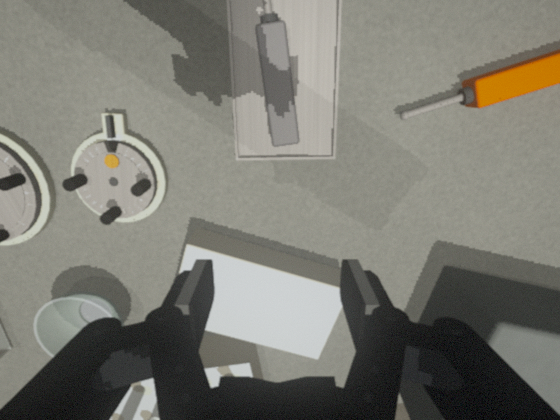

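The grey handle lies in the tray, centred near (277,80) with its tip beyond the top edge of the picture, and the orange look-alike is at (500,85). My 14 pictures are used up, so I'll work from numbers only from here.

```bash
cat >> meas.py <<'E'
def handle(im,near,lo=.025,hi=.045,rad=.09):
    P=cloud(im); c=im['color'].astype(int); sat=c.max(2)-c.min(2)
    m=(P[...,2]>lo)&(P[...,2]<hi)&(np.linalg.norm(P[...,:2]-near,axis=2)<rad)&(im['range_z']>0)&(sat<45)
    n,l,s,ce=cv2.connectedComponentsWithStats(m.astype(np.uint8)); i=1+np.argmax(s[1:,4]); q=P[l==i]
    rc=cv2.minAreaRect((q[:,:2]*1000).astype(np.float32)); c0=q[:,:2].mean(0); w=np.linalg.eigh(np.cov(q[:,:2].T))[1][:,1]
    return dict(rect=np.round(rc[0],1),size=np.round(rc[1],1),mean=c0.round(4),az=np.degrees(np.arctan2(w[1],w[0])).round(1),z=np.round(np.percentile(q[:,2],[10,50,90]),4),n=len(q))
E
python3 - <<'E'
from meas import *
im=shot('wrist'); print(handle(im,(.495,.356)))
V=im['color'].max(2).astype(int)
im2=shot('top'); print(handle(im2,(.495,.356)))
# brass stud
hsv=cv2.cvtColor(im2['color'],cv2.COLOR_RGB2HSV).astype(int); yl=(hsv[...,0]>12)&(hsv[...,0]<30)&(hsv[...,1]>80)&(hsv[...,2]>70)
for x,y in blobs(yl,4): print((round(x),round(y)),onplane(im2,x,y,.02).round(4))
# handle edges in wrist image, grey dark mask
o=cv2.inRange(im['color'][0:160,245:305].max(2),60,140)
print(cv2.countNonZero(o))
# tray floor in the top view: bright steel
for row in (195,215,235): print(row, im2['color'][row,176:226:2].max(1))
for col in (190,203,212): print(col, im2['color'][176:270:3,col].max(1))
E
```

```text
{'rect': array([490.1, 360.4]), 'size': array([128.,  30.]), 'mean': array([0.4891, 0.3603]), 'az': np.float64(-175.4), 'z': array([0.032 , 0.0334, 0.0345]), 'n': 3745}
{'rect': array([486.9, 356. ]), 'size': array([126.3,  30.7]), 'mean': array([0.4881, 0.3558]), 'az': np.float64(-175.3), 'z': array([0.0285, 0.0327, 0.037 ]), 'n': 406}
(376, 191) [ 0.5569 -0.1737  0.02  ]
(320, 194) [ 0.5432 -0.0031  0.02  ]
(113, 202) [0.4993 0.6267 0.02  ]
(438, 209) [ 0.504 -0.365  0.02 ]
(194, 264) [0.3198 0.3729 0.02  ]
(444, 294) [ 0.249  -0.3751  0.02  ]
3936
195 [137 133 131 142 156 179 182 180 181 181 159 140 139 137 136  96 147 182
 182 181 182 178 149 129 133]
215 [141 145 160 173 197 196 196 199 201 191 141 148 152 151 124  80  94 111
 112 112 110  99  86  85  86]
235 [145 162 181 195 193 196 199 198 199 197 198 196 195 177 139 138 136 128
 125 122 108  95  94  92  94]
190 [131 132 153 180 181 180 180 180 180 181 191 197 198 199 202 201 201 201
 200 199 199 198 197 197 196 197 197 179  76 107  77  89]
203 [129 133 144 165 143 142 142 123  98  88  86  88 101 143 133 145 141  87
 143 157 160 131 129 165 163 144 191 194 133 140 142 145]
212 [ 72  69 137 171 182 182 182 182 183 184 166 111 110 112 112 114 124 126
 126 125 125 124 123 124 123 126 163 192 148 146 147 146]
```

```bash
python3 - <<'E'
from meas import *
im=shot('wrist'); e1=onplane(im,236,158,.008)[:2]; e2=onplane(im,335,158,.008)[:2]; m=(e1+e2)/2; st=np.array([.322,.376])
d=m-st; print(e1,e2,np.linalg.norm(e2-e1),np.linalg.norm(d)); u=d/np.linalg.norm(d); print('tray c',(st+u*.135).round(4),np.degrees(np.arctan2(u[1],u[0])))
E
python3 -m pendant '{"slide":[[0,0,0],[3.1,0.4,1],[3.1,0.4,1],[3.1,0.4,1],[0,0,2.5],[0,0,2.5],[0,0,2.5],[0,0,2.5],[0,0,2.5],[0,0,0],[0,0,0]],"yaw":[-8.1,0,0,0,0,0,0,0,0,0,0],"gripper":[6,6,6,6,6,6,6,6,6,6,6]}'
python3 - <<'E'
from meas import *
im=shot('wrist'); h=handle(im,(.494,.3605),rad=.13); print(h,tool(h['rect']/1000)); print(r.get_state()['q'].round(2))
E
```

```text
[0.5701558  0.30600182] [0.57751595 0.42121684] 0.11544987058463936 0.25214051266391124
tray c [0.4568 0.3694] -2.816758669069235
time: 27.18
ee_pos: [0.4857, 0.3592, 0.1023]
tcp_rot: [0.0, -0.039, 0.999, 0.0]
ft_force: [-0.4, -0.7, -0.2]
gripper_width: 0.0599
finger_force: 0.0
{'rect': array([489.6, 360.3]), 'size': array([126.8,  30.1]), 'mean': array([0.4857, 0.3599]), 'az': np.float64(-175.4), 'z': array([0.0322, 0.0335, 0.0343]), 'n': 7540} (array([-0.39,  0.06,  0.  ]), np.float64(-175.5), array([0.4857, 0.3594, 0.1026]))
[ 0.1   0.59 -1.07  1.7   0.55  1.19  0.54]
```

```bash
python3 -m pendant '{"slide":[[0,0.06,2.5],[0,0,2.5],[0,0,2],[0,0,1],[0,0,0.4],[0,0,0],[0,0,0],[0,0,0],[0,0,0],[0,0,0]],"yaw":[0,0,0,0,0,0,0,0,0,0],"gripper":[6,6,6,6,6,6,2.5,2.5,2.5,2.5]}' 90
python3 -m pendant '{"slide":[[0,0,0],[0,0,-2],[0,0,-2],[0,0,-2],[0,0,-2],[0,0,0],[0,0,0]],"yaw":[0,0,0,0,0,0,0],"gripper":[2.5,2.5,2.5,2.5,2.5,2.5,2.5]}' 90
python3 - <<'E'
from meas import *
im=shot('wrist'); z=r.get_state()['ee_pos'][2]-.018; print(z)
h=handle(im,(.494,.3605),rad=.13,lo=.022+z,hi=.045+z); print(h)
# rod+tip: grey pts ahead
P=cloud(im); s=r.get_state(); T=(P-s['ee_pos'])@rot(s['tcp_rot']); 
m=(T[...,0]>.05)&(T[...,0]<.16)&(abs(T[...,1])<.03)&(abs(T[...,2])<.03)
print(m.sum()); 
for x in np.arange(.05,.16,.01):
    k=m&(T[...,0]>x)&(T[...,0]<x+.01); 
    if k.sum(): print(round(x,3),k.sum(),T[k][:,1:].mean(0).round(4),T[k][:,1].min().round(4),T[k][:,1].max().round(4), T[k][:,2].min().round(4))
v,u=np.where(m); print(v.min() if len(v) else None)
E
```

```text
time: 28.48
ee_pos: [0.4855, 0.3602, 0.0183]
tcp_rot: [0.001, -0.04, 0.999, 0.0]
ft_force: [-0.7, -0.4, 5.9]
gripper_width: 0.0283
finger_force: 89.4
time: 29.35
ee_pos: [0.485, 0.3593, 0.0969]
tcp_rot: [-0.0, -0.04, 0.999, -0.0]
ft_force: [0.1, -1.2, -1.8]
gripper_width: 0.0285
finger_force: 88.9
0.07860173719022562
{'rect': array([454.5, 350.8]), 'size': array([156.1,  54.2]), 'mean': array([0.467 , 0.3576]), 'az': np.float64(-175.4), 'z': array([0.1031, 0.112 , 0.1131]), 'n': 18711}
5015
0.05 1853 [-0.0002 -0.0074] -0.0144 0.0138 -0.0165
0.06 510 [-0.0002 -0.0038] -0.004 0.0037 -0.0059
0.07 546 [-0.0002 -0.0038] -0.0043 0.0036 -0.0063
0.08 604 [-0.0003 -0.0037] -0.0042 0.0035 -0.0064
0.09 636 [-0.0003 -0.0038] -0.0041 0.0038 -0.0062
0.1 694 [-0.0002 -0.0037] -0.0043 0.0037 -0.0061
0.11 172 [-0.0003 -0.0036] -0.0043 0.0036 -0.0061
0
```

```bash
cat >> meas.py <<'E'
def brass(im,z,lo=15):
    hsv=cv2.cvtColor(im['color'],cv2.COLOR_RGB2HSV).astype(int); yl=(hsv[...,0]>12)&(hsv[...,0]<32)&(hsv[...,1]>100)&(hsv[...,2]>70)
    n,l,s,ce=cv2.connectedComponentsWithStats(yl.astype(np.uint8))
    for i in range(1,n):
        if s[i,4]>=lo: p=onplane(im,*ce[i],z)[:2]; print('brass',s[i].tolist(),p.round(4),'tool',tool(p)[0], 'move tip', (tool(p)[0]-[12.15,-.02,0]).round(2))
    print(tool((0,0))[1:])
E
python3 -m pendant '{"slide":[[-2,2.5,-2],[0,0,-4],[0,0,-4],[0,0,0],[0,0,0]],"yaw":[0,0,0,0,0],"gripper":[2.5,2.5,2.5,2.5,2.5]}' 90
python3 - <<'E'
from meas import *
brass(shot('wrist'),.02)
E
```

```text
time: 30.02
ee_pos: [0.5028, 0.3857, 0.196]
tcp_rot: [-0.001, -0.04, 0.999, -0.001]
ft_force: [0.1, 0.4, -1.8]
gripper_width: 0.0282
finger_force: 89.3
brass [460, 169, 100, 53, 3139] [0.5029 0.6176] tool [-1.87 23.13 -0.04] move tip [-14.02  23.15  -0.04]
brass [510, 175, 9, 6, 16] [0.4825 0.6139] tool [ 0.19 22.93 -0.03] move tip [-11.96  22.95  -0.03]
brass [48, 214, 17, 15, 193] [0.5635 0.1665] tool [-4.320e+00 -2.232e+01  2.000e-02] move tip [-1.647e+01 -2.230e+01  2.000e-02]
(np.float64(-175.4), array([0.5027, 0.3855, 0.1957]))
```

```bash
python3 - <<'E'
from meas import *
im=shot('wrist'); print(proj(im,(.322,.376,.02)))
E
python3 -m pendant '{"slide":[[-4,2.0,-2],[-4,2.0,-2],[0,0,0],[0,0,0]],"yaw":[0,0,0,0],"gripper":[2.5,2.5,2.5,2.5]}' 90
python3 - <<'E'
from meas import *
im=shot('wrist'); print(proj(im,(.322,.376,.02)));brass(im,.02)
E
```

```text
(np.float64(283.33114263065374), np.float64(-41.75586716306208))
time: 30.62
ee_pos: [0.5786, 0.4325, 0.2357]
tcp_rot: [-0.001, -0.04, 0.999, -0.001]
ft_force: [0.9, 0.5, -1.0]
gripper_width: 0.0282
finger_force: 89.6
(np.float64(233.9887108414245), np.float64(-137.25837921705775))
brass [413, 85, 125, 50, 3800] [0.4987 0.6287] tool [ 6.370e+00  2.023e+01 -1.000e-02] move tip [-5.780e+00  2.025e+01 -1.000e-02]
brass [16, 127, 17, 16, 201] [0.5616 0.166 ] tool [  3.83 -26.39   0.04] move tip [ -8.32 -26.37   0.04]
(np.float64(-175.4), array([0.5785, 0.4322, 0.236 ]))
```

```bash
python3 -m pendant '{"slide":[[5,0.7,1.5],[5,0.7,1.5],[5,0.7,1.5],[0,0,0],[0,0,0]],"yaw":[0,0,0,0,0],"gripper":[2.5,2.5,2.5,2.5,2.5]}' 90
python3 - <<'E'
from meas import *
im=shot('wrist'); print(proj(im,(.322,.376,.02)));brass(im,.02)
E
```

```text
time: 31.3
ee_pos: [0.4286, 0.4405, 0.1922]
tcp_rot: [0.0, -0.04, 0.999, -0.001]
ft_force: [0.2, -0.2, -0.8]
gripper_width: 0.0288
finger_force: 89.5
(np.float64(211.2070144386485), np.float64(53.13642471474438))
brass [201, 42, 21, 22, 376] [0.3215 0.3759] tool [11.26 -5.61 -0.  ] move tip [-0.89 -5.59 -0.  ]
brass [389, 236, 124, 49, 3494] [0.5015 0.6289] tool [-8.67e+00  1.82e+01 -1.00e-02] move tip [-2.082e+01  1.822e+01 -1.000e-02]
brass [407, 247, 7, 8, 16] [0.492  0.5833] tool [-7.37 13.74 -0.  ] move tip [-19.52  13.76  -0.  ]
brass [3, 277, 16, 14, 167] [0.5651 0.1652] tool [-11.38 -28.52   0.03] move tip [-23.53 -28.5    0.03]
(np.float64(-175.5), array([0.4293, 0.4406, 0.1923]))
```

```bash
python3 -m pendant '{"slide":[[-0.45,-2.8,0],[-0.45,-2.8,0],[0,0,3],[0,0,3],[0,0,3],[0,0,3],[0,0,2.2],[0,0,1.5],[0,0,0.5],[0,0,0],[0,0,0]],"yaw":[0,0,0,0,0,0,0,0,0,0,0],"gripper":[2.5,2.5,2.5,2.5,2.5,2.5,2.5,2.5,2.5,2.5,2.5]}' 90
python3 -m pendant '{"slide":[[0,0,0.25],[0,0,0.25],[0,0,0.15],[0,0,0],[0,0,0]],"yaw":[0,0,0,0,0],"gripper":[2.5,2.5,2.5,2.5,2.5]}' 90
python3 - <<'E'
from meas import *
print(tool((.3215,.3759)))
E
```

```text
time: 32.72
ee_pos: [0.4422, 0.3869, 0.0312]
tcp_rot: [0.001, -0.04, 0.999, 0.0]
ft_force: [0.5, 0.0, -1.4]
gripper_width: 0.0282
finger_force: 89.8
time: 33.35
ee_pos: [0.4419, 0.3865, 0.024]
tcp_rot: [0.0, -0.04, 0.999, 0.0]
ft_force: [0.9, 0.6, 1.6]
gripper_width: 0.0283
finger_force: 90.0
(array([12.09, -0.1 , -0.  ]), np.float64(-175.4), array([0.4419, 0.3865, 0.024 ]))
```

```bash
python3 -m pendant '{"slide":[[0,0,0.1],[0,0,0],[0,0,0],[0,0,0],[0,0,0],[0,0,0],[0,0,0],[0,0,0],[0,0,0],[0,0,0],[0,0,0],[0,0,0]],"yaw":[0,0,0,0,0,0,0,0,0,0,0,0],"gripper":[2.5,2.5,2.5,2.5,2.5,2.5,2.5,2.5,2.5,2.5,2.5,2.5]}' 90
python3 -m pendant '{"slide":[[0,0,-2],[0,0,-3],[0,0,-3],[0,0,-3],[0,0,-3],[0,0,0]],"yaw":[0,0,0,0,0,0],"gripper":[2.5,2.5,2.5,2.5,2.5,2.5]}' 90
cat >> meas.py <<'E'
def rod():
    im=shot('wrist'); P=cloud(im); s=r.get_state(); T=(P-s['ee_pos'])@rot(s['tcp_rot'])
    m=(abs(T[...,1])<.02)&(abs(T[...,2])<.03)
    for x in (.063,.075,.09,.105):
        k=m&(T[...,0]>x)&(T[...,0]<x+.01)
        if k.sum(): print('rod',x,k.sum(),np.median(T[k][:,1:],axis=0).round(4))
    k=m&(T[...,0]>.03)&(T[...,0]<.07)&(T[...,2]<-.011); print('handle front',np.percentile(T[k][:,0],[50,97,99.5]).round(4) if k.sum() else None)
    print(s['q'].round(2)); return im
E
python3 -c "from meas import *; rod()"
```

```text
time: 34.85
ee_pos: [0.442, 0.3865, 0.0231]
tcp_rot: [0.0, -0.04, 0.999, 0.0]
ft_force: [1.7, -1.1, 4.7]
gripper_width: 0.0282
finger_force: 90.4
time: 35.6
ee_pos: [0.4422, 0.3876, 0.1658]
tcp_rot: [0.002, -0.04, 0.999, 0.001]
ft_force: [0.1, -0.2, -2.6]
gripper_width: 0.0282
finger_force: 89.7
rod 0.063 522 [ 0.0006 -0.0053]
rod 0.075 577 [ 0.0004 -0.0053]
rod 0.09 645 [ 0.0004 -0.0052]
rod 0.105 504 [ 0.0004 -0.0051]
handle front [0.0419 0.0513 0.0575]
[ 0.09  0.5  -1.14  1.68  0.47  1.27  0.5 ]
```

The stud was held with about 4–6 N for 1.1 s. Next I'll turn the probe so its tip points at az 45° and move it toward pad a.

```bash
python3 -m pendant '{"slide":[[0,0,0],[0,0,0],[0,0,0],[0,0,0],[0,0,0],[0,0,0],[0,0,0],[0,0,0],[0,0,0],[0,0,0],[0,0,0],[0,0,0],[0,0,0],[0,0,0]],"yaw":[10,10,10,10,10,10,10,10,10,10,10,10,10,9.6],"gripper":[2.5,2.5,2.5,2.5,2.5,2.5,2.5,2.5,2.5,2.5,2.5,2.5,2.5,2.5]}' 90
python3 -m pendant '{"slide":[[-3.47,4.43,0],[-3.47,4.43,0],[-3.47,4.43,0],[-3.47,4.43,0],[-3.47,4.43,0],[-3.47,4.43,0],[-3.47,4.43,0],[-3.47,4.43,0],[-3.47,4.43,0],[0,0,0],[0,0,0],[0,0,0]],"yaw":[0,0,0,0,0,0,0,0,0,0,0,0],"gripper":[2.5,2.5,2.5,2.5,2.5,2.5,2.5,2.5,2.5,2.5,2.5,2.5]}' 90
python3 - <<'E'
from meas import *
im=rod(); print(proj(im,(.5452,-.0017,.0265))); brass(im,.0265)
E
```

```text
time: 37.4
ee_pos: [0.4411, 0.3858, 0.1616]
tcp_rot: [0.0, 0.925, 0.38, -0.001]
ft_force: [0.2, 0.1, -1.5]
gripper_width: 0.0281
finger_force: 89.7
time: 38.9
ee_pos: [0.5024, -0.1149, 0.1625]
tcp_rot: [-0.0, 0.924, 0.383, -0.0]
ft_force: [-0.6, 0.6, -1.4]
gripper_width: 0.0284
finger_force: 89.7
rod 0.063 521 [-0.     -0.0035]
rod 0.075 574 [ 0.     -0.0035]
rod 0.09 643 [ 0.     -0.0035]
rod 0.105 580 [ 0.     -0.0035]
handle front [0.0419 0.0516 0.052 ]
[ 0.46  0.14 -0.35  1.87  0.05  1.14 -0.69]
(np.float64(209.84394081199025), np.float64(51.35913087557367))
brass [199, 40, 22, 23, 385] [ 0.5452 -0.0015] tool [11.06 -4.99  0.  ] move tip [-1.09 -4.97  0.  ]
brass [358, 184, 19, 18, 259] [ 0.5576 -0.1695] tool [ 0.03  7.75 -0.  ] move tip [-12.12   7.77  -0.  ]
(np.float64(45.1), array([ 0.5025, -0.115 ,  0.1626]))
```

```bash
python3 -m pendant '{"slide":[[-0.55,-2.5,0],[-0.55,-2.5,0],[0,0,3],[0,0,3],[0,0,3],[0,0,2],[0,0,1],[0,0,0.5],[0,0,0],[0,0,0]],"yaw":[0,0,0,0,0,0,0,0,0,0],"gripper":[2.5,2.5,2.5,2.5,2.5,2.5,2.5,2.5,2.5,2.5]}' 90
python3 -m pendant '{"slide":[[0,0,0.25],[0,0,0.25],[0,0,0.25],[0,0,0],[0,0,0]],"yaw":[0,0,0,0,0],"gripper":[2.5,2.5,2.5,2.5,2.5]}' 90
python3 -c "
from meas import *; print(tool((.5452,-.0015)))"
```

```text
time: 40.2
ee_pos: [0.46, -0.0888, 0.0385]
tcp_rot: [0.0, 0.924, 0.382, 0.0]
ft_force: [0.1, 0.6, -1.7]
gripper_width: 0.0283
finger_force: 89.7
time: 40.83
ee_pos: [0.4596, -0.0889, 0.0305]
tcp_rot: [0.0, 0.924, 0.382, 0.0]
ft_force: [-0.3, -1.5, 1.9]
gripper_width: 0.0283
finger_force: 90.1
(array([12.23, -0.14,  0.  ]), np.float64(45.0), array([ 0.4596, -0.0889,  0.0305]))
```

Contact (the force rose from −1.7 to +1.9 N). Holding, then lifting.

```bash
python3 -m pendant '{"slide":[[0,0,0.1],[0,0,0],[0,0,0],[0,0,0],[0,0,0],[0,0,0],[0,0,0],[0,0,0],[0,0,0],[0,0,0],[0,0,0],[0,0,0]],"yaw":[0,0,0,0,0,0,0,0,0,0,0,0],"gripper":[2.5,2.5,2.5,2.5,2.5,2.5,2.5,2.5,2.5,2.5,2.5,2.5]}' 90
python3 -m pendant '{"slide":[[0,0,-2],[0,0,-3],[0,0,-3],[0,0,-3],[0,0,-2],[0,2.5,0],[0,2.5,0],[0,0,0]],"yaw":[0,0,0,0,0,0,0,0],"gripper":[2.5,2.5,2.5,2.5,2.5,2.5,2.5,2.5]}' 90
python3 - <<'E'
from meas import *
im=rod(); print(measure(im,dict(a=(.587,.0085)),'a')); brass(im,.0265)
E
```

```text
time: 42.32
ee_pos: [0.4596, -0.0889, 0.0295]
tcp_rot: [0.0, 0.924, 0.382, 0.0]
ft_force: [-2.0, -2.1, 5.6]
gripper_width: 0.0285
finger_force: 90.4
time: 43.32
ee_pos: [0.4952, -0.1251, 0.1586]
tcp_rot: [-0.0, 0.924, 0.382, -0.0]
ft_force: [-0.5, 0.2, -1.9]
gripper_width: 0.0283
finger_force: 89.7
rod 0.063 519 [ 0.0013 -0.0037]
rod 0.075 574 [ 0.0013 -0.0038]
rod 0.09 636 [ 0.0014 -0.0038]
rod 0.105 560 [ 0.0014 -0.0037]
handle front [0.0417 0.0514 0.0517]
[ 0.48  0.13 -0.34  1.89  0.05  1.13 -0.67]
{'a': {'hub': array([0.587 , 0.0085]), 'padr': np.float64(0.043), 'notch': np.float64(-166.5), 'point': np.float64(-165.3), 'tabr': np.float64(0.0861), 'n': 315, 'turn': np.float64(1.2)}}
brass [194, 20, 22, 25, 412] [ 0.5452 -0.0015] tool [12.25 -5.11  0.  ] move tip [ 0.1  -5.09  0.  ]
brass [358, 170, 19, 19, 274] [ 0.5575 -0.1695] tool [ 1.25  7.65 -0.01] move tip [-1.09e+01  7.67e+00 -1.00e-02]
brass [447, 340, 12, 9, 61] [ 0.509  -0.3595] tool [-15.6   17.68  -0.02] move tip [-2.775e+01  1.770e+01 -2.000e-02]
(np.float64(44.9), array([ 0.4946, -0.1242,  0.1586]))
  return _methods._mean(a, axis=axis, dtype=dtype,
  ret = ret.dtype.type(ret / rcount)
```

```bash
python3 -m pendant '{"slide":[[0,0,0],[-3.2,2.43,0],[-3.2,2.43,0],[-3.2,2.43,0],[0,0,3],[0,0,3],[0,0,3],[0,0,2],[0,0,1],[0,0,0],[0,0,0],[0,0,0]],"yaw":[9.9,0,0,0,0,0,0,0,0,0,0,0],"gripper":[2.5,2.5,2.5,2.5,2.5,2.5,2.5,2.5,2.5,2.5,2.5,2.5]}' 90
python3 - <<'E'
from meas import *
rod(); print(tool((.5575,-.1695)))
E
```

```text
time: 44.88
ee_pos: [0.4587, -0.2392, 0.0402]
tcp_rot: [0.0, 0.954, 0.301, 0.001]
ft_force: [1.2, -0.1, -1.3]
gripper_width: 0.0286
finger_force: 89.7
rod 0.063 554 [ 0.0001 -0.0038]
rod 0.075 1197 [-0.0083  0.0157]
rod 0.09 2389 [0.0009 0.0161]
rod 0.105 2830 [-0.0005  0.0154]
handle front [0.042  0.0518 0.0522]
[ 0.6   0.28 -0.23  1.99  0.08  0.88 -0.63]
(array([ 1.21e+01, -2.00e-02,  1.00e-02]), np.float64(35.1), array([ 0.4586, -0.2392,  0.04  ]))
```

```bash
python3 -m pendant '{"slide":[[0,0,0.3],[0,0,0.3],[0,0,0.25],[0,0,0.1],[0,0,0.1],[0,0,0]],"yaw":[0,0,0,0,0,0],"gripper":[2.5,2.5,2.5,2.5,2.5,2.5]}' 90
python3 -m pendant '{"slide":[[0,0,0],[0,0,0],[0,0,0],[0,0,0],[0,0,0],[0,0,0],[0,0,0],[0,0,0],[0,0,0],[0,0,0]],"yaw":[0,0,0,0,0,0,0,0,0,0],"gripper":[2.5,2.5,2.5,2.5,2.5,2.5,2.5,2.5,2.5,2.5]}' 90
python3 -c "
from meas import *; print(tool((.5575,-.1695)))"
```

```text
time: 45.68
ee_pos: [0.4582, -0.2392, 0.0292]
tcp_rot: [0.0, 0.954, 0.301, 0.0]
ft_force: [-3.8, -1.1, 6.2]
gripper_width: 0.0285
finger_force: 90.6
time: 46.92
ee_pos: [0.4582, -0.2392, 0.0292]
tcp_rot: [0.0, 0.954, 0.301, 0.0]
ft_force: [-4.0, -0.5, 5.2]
gripper_width: 0.0282
finger_force: 90.6
(array([12.13, -0.  ,  0.  ]), np.float64(35.1), array([ 0.4582, -0.2392,  0.0292]))
```

```bash
python3 -m pendant '{"slide":[[0,0,-2],[0,0,-3],[0,0,-3],[0,0,-3],[0,0,-2],[0,0,0],[4.2,-2.8,0],[4.2,-2.8,0],[4.2,-2.8,0],[4.2,-2.8,0],[4.2,-2.8,0],[4.2,-2.8,0],[0,0,0],[0,0,0]],"yaw":[0,0,0,0,0,-9.9,0,0,0,0,0,0,0,0],"gripper":[2.5,2.5,2.5,2.5,2.5,2.5,2.5,2.5,2.5,2.5,2.5,2.5,2.5,2.5]}' 90
python3 - <<'E'
from meas import *
im=rod(); brass(im,.0265); print(measure(im,dict(c=(.5843,.1675)),'c'))
E
```

```text
time: 48.68
ee_pos: [0.5175, 0.0575, 0.1585]
tcp_rot: [0.0, 0.924, 0.383, -0.0]
ft_force: [0.2, -0.3, -2.2]
gripper_width: 0.0284
finger_force: 89.6
rod 0.063 517 [-0.0001 -0.0036]
rod 0.075 552 [-0.0005 -0.0036]
rod 0.09 636 [-0.0005 -0.0036]
rod 0.105 622 [-0.0005 -0.0036]
handle front [0.0422 0.0521 0.0525]
[ 0.26  0.17 -0.49  1.86  0.09  1.14 -1.05]
brass [198, 39, 22, 24, 400] [0.5605 0.1708] tool [ 1.11e+01 -5.04e+00 -1.00e-02] move tip [-1.05 -5.02 -0.01]
brass [339, 210, 18, 17, 246] [ 0.5453 -0.0014] tool [-2.14  6.08  0.  ] move tip [-14.29   6.1    0.  ]
brass [463, 317, 17, 14, 184] [ 0.5577 -0.1693] tool [-1.311e+01  1.885e+01  1.000e-02] move tip [-2.526e+01  1.887e+01  1.000e-02]
(np.float64(44.9), array([0.5175, 0.0568, 0.1585]))
{'c': {'hub': array([0.5842, 0.1674]), 'padr': np.float64(0.0239), 'notch': np.float64(171.6), 'point': np.float64(173.2), 'tabr': np.float64(0.0669), 'n': 286, 'turn': np.float64(1.6)}}
```

```bash
python3 -m pendant '{"slide":[[-0.55,-2.5,0],[-0.55,-2.5,0],[0,0,3],[0,0,3],[0,0,3],[0,0,2],[0,0,0.8],[0,0,0],[0,0,0]],"yaw":[0,0,0,0,0,0,0,0,0],"gripper":[2.5,2.5,2.5,2.5,2.5,2.5,2.5,2.5,2.5]}' 90
python3 -m pendant '{"slide":[[0,0,0.3],[0,0,0.3],[0,0,0.25],[0,0,0.1],[0,0,0.1],[0,0,0],[0,0,0],[0,0,0],[0,0,0],[0,0,0],[0,0,0],[0,0,0],[0,0,0],[0,0,0],[0,0,0],[0,0,0]],"yaw":[0,0,0,0,0,0,0,0,0,0,0,0,0,0,0,0],"gripper":[2.5,2.5,2.5,2.5,2.5,2.5,2.5,2.5,2.5,2.5,2.5,2.5,2.5,2.5,2.5,2.5]}' 90
python3 -c "
from meas import *; print(tool((.5605,.1708)))"
```

```text
time: 49.85
ee_pos: [0.4753, 0.0854, 0.0417]
tcp_rot: [0.0, 0.924, 0.382, 0.001]
ft_force: [-0.2, 0.7, -1.6]
gripper_width: 0.0284
finger_force: 89.7
time: 51.85
ee_pos: [0.4746, 0.0856, 0.0303]
tcp_rot: [-0.0, 0.924, 0.382, 0.0]
ft_force: [-1.5, -1.8, 2.7]
gripper_width: 0.0284
finger_force: 90.1
(array([12.1 ,  0.04,  0.  ]), np.float64(45.0), array([0.4746, 0.0856, 0.0303]))
```

```bash
python3 -m pendant '{"slide":[[0,0,-2],[0,0,-3],[0,0,-3],[0,0,-3],[0,0,-2.5],[3.16,-3.93,0],[3.16,-3.93,0],[3.16,-3.93,0],[3.16,-3.93,0],[3.16,-3.93,0],[3.16,-3.93,0],[0,0,0],[0,0,0]],"yaw":[0,0,0,0,0,0,0,0,0,0,0,0,0],"gripper":[2.5,2.5,2.5,2.5,2.5,2.5,2.5,2.5,2.5,2.5,2.5,2.5,2.5]}' 90
python3 -m pendant '{"slide":[[0,0,0],[0,0,0],[0,0,0],[0,0,0],[0,0,0],[0,0,0],[0,0,0],[0,0,0],[0,0,0],[0,0,0],[0,0,0],[0,0,0],[0,0,0],[0,0,0],[0,0,0]],"yaw":[-10,-10,-10,-10,-10,-10,-10,-10,-10,-10,-10,-10,-10,-9.6,0],"gripper":[2.5,2.5,2.5,2.5,2.5,2.5,2.5,2.5,2.5,2.5,2.5,2.5,2.5,2.5,2.5]}' 90
python3 - <<'E'
from meas import *
im=rod(); print(tool((.3215,.3759)), r.get_state()['gripper_width'],r.get_state()['finger_force'])
E
```

```text
time: 53.48
ee_pos: [0.4419, 0.386, 0.1647]
tcp_rot: [0.0, 0.924, 0.383, -0.001]
ft_force: [0.6, -0.7, -1.8]
gripper_width: 0.0286
finger_force: 89.7
time: 55.35
ee_pos: [0.4429, 0.3848, 0.1649]
tcp_rot: [-0.0, -0.038, 0.999, -0.0]
ft_force: [-0.0, 1.4, -1.6]
gripper_width: 0.0281
finger_force: 89.7
rod 0.063 520 [-0.0009 -0.0035]
rod 0.075 578 [-0.0009 -0.0035]
rod 0.09 626 [-0.0009 -0.0035]
rod 0.105 534 [-0.0009 -0.0035]
handle front [0.0414 0.0509 0.0513]
[ 0.1   0.51 -1.17  1.68  0.49  1.29  0.48]
(array([12.16, -0.02,  0.  ]), np.float64(-175.7), array([0.4428, 0.3851, 0.165 ])) 0.028367350179817587 89.67800259590149
```

Aligned over the stud. I'll lower the tip, press and hold.

```bash
python3 -m pendant '{"slide":[[0,0,3],[0,0,3],[0,0,3],[0,0,2.5],[0,0,1.5],[0,0,0.4],[0,0,0],[0,0,0]],"yaw":[0,0,0,0,0,0,0,0],"gripper":[2.5,2.5,2.5,2.5,2.5,2.5,2.5,2.5]}' 90
python3 -m pendant '{"slide":[[0,0,0.25],[0,0,0.25],[0,0,0.2],[0,0,0.1],[0,0,0],[0,0,0],[0,0,0],[0,0,0],[0,0,0],[0,0,0],[0,0,0],[0,0,0],[0,0,0],[0,0,0],[0,0,0],[0,0,0]],"yaw":[0,0,0,0,0,0,0,0,0,0,0,0,0,0,0,0],"gripper":[2.5,2.5,2.5,2.5,2.5,2.5,2.5,2.5,2.5,2.5,2.5,2.5,2.5,2.5,2.5,2.5]}' 90
python3 -c "
from meas import *; print(tool((.3215,.3759)))"
```

```text
time: 56.4
ee_pos: [0.4425, 0.3869, 0.0322]
tcp_rot: [0.001, -0.04, 0.999, 0.0]
ft_force: [-0.1, 0.1, -0.7]
gripper_width: 0.028
finger_force: 89.7
time: 58.4
ee_pos: [0.4422, 0.3864, 0.0234]
tcp_rot: [0.0, -0.04, 0.999, 0.0]
ft_force: [0.9, -0.9, 3.4]
gripper_width: 0.0285
finger_force: 90.3
(array([12.11, -0.09, -0.  ]), np.float64(-175.4), array([0.4422, 0.3864, 0.0234]))
```

```bash
python3 -m pendant '{"slide":[[0,0,-2],[0,0,-3],[-2.2,-1.38,0],[-2.2,-1.38,0],[0,0,2],[0,0,2],[0,0,0.7],[0,0,0],[0,0,0],[0,0,0]],"yaw":[0,0,0,0,0,0,0,0,0,0],"gripper":[2.5,2.5,2.5,2.5,2.5,2.5,2.5,2.5,2.5,2.5]}' 90
python3 -c "
from meas import *; print(tool((.497,.363)))"
```

```text
time: 59.65
ee_pos: [0.4883, 0.3627, 0.027]
tcp_rot: [0.0, -0.04, 0.999, 0.0]
ft_force: [0.3, -0.3, -1.2]
gripper_width: 0.0284
finger_force: 89.7
(array([-0.87, -0.04,  0.  ]), np.float64(-175.4), array([0.4883, 0.3627, 0.027 ]))
```

```bash
python3 -m pendant '{"slide":[[0,0,0.4],[0,0,0.3],[0,0,0.1],[0,0,0],[0,0,0]],"yaw":[0,0,0,0,0],"gripper":[2.5,2.5,2.5,2.5,2.5]}' 90
python3 -m pendant '{"slide":[[0,0,0],[0,0,0],[0,0,0],[0,0,0],[0,0,0],[0,0,-2],[0,0,-3],[0,0,-4],[0,0,-4],[-4,0,-4],[-4,0,-4],[0,0,0],[0,0,0]],"yaw":[0,0,0,0,0,0,0,0,0,0,0,0,0],"gripper":[4,5,6,6,6,6,6,6,6,6,6,6,6]}' 40
python3 - <<'E'
from meas import *
im=shot('wrist'); h=handle(im,(.497,.363),rad=.13); print(h)
P=cloud(im); c=np.array([.497,.363]); a=np.radians(-175.4); u=np.array([np.cos(a),np.sin(a)])
k=(np.linalg.norm(P[...,:2]-(c+.1*u),axis=2)<.035)&(P[...,2]>.012)&(P[...,2]<.06); q=P[k]; t=(q[:,:2]-c)@u; print('rod',k.sum(),t.min(),t.max(),np.percentile(q[:,2],[50,95]))
print(proj(im,(*(c+.13*u),.018)))
for kk,g in dict(a=(.587,.0085),b=(.5903,-.1668),c=(.5842,.1674)).items(): print(kk,measure(shot('top'),{kk:g},kk)[kk])
E
```

```text
time: 60.28
ee_pos: [0.4882, 0.3624, 0.0183]
tcp_rot: [0.0, -0.04, 0.999, 0.0]
ft_force: [-0.2, 0.0, -0.5]
gripper_width: 0.0286
finger_force: 89.9
time: 61.9
ee_pos: [0.5668, 0.3691, 0.2286]
tcp_rot: [-0.0, -0.04, 0.999, 0.0]
ft_force: [-0.8, 0.6, -0.6]
gripper_width: 0.0601
finger_force: 0.0
{'rect': array([507.5, 385.6]), 'size': array([ 30.2, 127.8]), 'mean': array([0.506 , 0.3853]), 'az': np.float64(174.6), 'z': array([0.032 , 0.0334, 0.0345]), 'n': 4001}Traceback (most recent call last):
  File "<stdin>", line 4, in <module>
    return umr_minimum(a, axis, None, out, keepdims, initial, where)
ValueError: zero-size array to reduction operation minimum which has no identity
```

After the release the probe reads at (0.511, 0.385), so it was knocked, but its top is still flat at z=0.033 and its centre and tip are inside the tray. I'll check its flatness, then confirm the plates from an overview.

```bash
python3 -m pendant '{"slide":[[-1.1,-5.1,-0.6],[-1.1,-5.1,-0.6],[-1.1,-5.1,-0.6],[-1.1,-5.1,-0.6],[-1.1,-5.1,-0.6],[-1.1,-5.1,-0.6],[-1.1,-5.1,-0.6],[0,0,0],[0,0,0],[0,0,0]],"yaw":[0,0,0,0,0,0,0,0,0,0],"gripper":[6,6,6,6,6,6,6,6,6,6]}'
python3 - <<'E'
from meas import *
im=shot('wrist')
for k,g in dict(a=(.587,.0085),b=(.5903,-.1668),c=(.5842,.1674)).items(): print(k,measure(im,{k:g},k)[k])
im=shot('top'); h=handle(im,(.505,.383),rad=.1); print(h)
P=cloud(im); c=h['rect']/1000; a=np.radians(174.6); u=np.array([np.cos(a),np.sin(a)])
t=(P[...,:2]-c)@u; w=(P[...,:2]-c)@np.array([-u[1],u[0]])
for lo in (-.06,-.03,0,.03): k=(t>lo)&(t<lo+.03)&(abs(w)<.011); print(lo,np.median(P[k][:,2]).round(4))
k=(t>.07)&(t<.14)&(abs(w)<.012); print('rod z',np.percentile(P[k][:,2],[20,50,90]).round(4))
im=shot('side'); print(handle(im,(.505,.383),rad=.1))
E
```

```text
time: 63.2
ee_pos: [0.6722, 0.021, 0.2702]
tcp_rot: [-0.0, -0.041, 0.999, 0.0]
ft_force: [-0.4, -0.9, 0.3]
gripper_width: 0.0599
finger_force: 0.0
a {'hub': array([0.5869, 0.0084]), 'padr': np.float64(0.0428), 'notch': np.float64(-166.5), 'point': np.float64(-179.2), 'tabr': np.float64(0.587), 'n': 0, 'turn': np.float64(-12.6)}
b {'hub': array([ 0.5903, -0.1669]), 'padr': np.float64(0.0328), 'notch': np.float64(-175.7), 'point': np.float64(-175.8), 'tabr': np.float64(0.071), 'n': 37, 'turn': np.float64(-0.1)}
c {'hub': array([0.5844, 0.1677]), 'padr': np.float64(0.0241), 'notch': np.float64(172.4), 'point': np.float64(175.1), 'tabr': np.float64(0.0671), 'n': 136, 'turn': np.float64(2.7)}
{'rect': array([506.5, 381.1]), 'size': array([ 31.7, 125.9]), 'mean': array([0.507 , 0.3806]), 'az': np.float64(174.7), 'z': array([0.0288, 0.0328, 0.0365]), 'n': 397}
-0.06 0.033
-0.03 0.0331
0 0.0337
0.03 0.0323
rod z [0.0009 0.0045 0.0224]
{'rect': array([508.8, 388.1]), 'size': array([ 35.8, 125.9]), 'mean': array([0.5104, 0.3903]), 'az': np.float64(174.8), 'z': array([0.0272, 0.0305, 0.0338]), 'n': 323}
```

```bash
python3 -c "
from station import close_job; print(close_job())"
```

```text
the job is handed in; nothing more can be done
None
```

The job is handed in; the hand-in returned no verdict. Plates a, b and c (d was absent) were lined up to within about 3°; the tip rested over a second on the stud, pads a, b and c, and the stud again, and the probe lies flat inside its tray (it got shifted slightly after release). The bowl and clear box were not touched.

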